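# Shut the recessed gas valve with the square key

### The job

Close the gas valve, whose spindle lies sunk in the tube: take the larger of the two L-shaped keys from the rack, stand its short arm fully home in the spindle's square socket and let go of it. Then take the key again by the far end of its long arm, for leverage, and swing it clockwise (seen from above) until the spindle meets its stop. Finally draw the key out and put it back in the rack the way it stood, leaving the smaller key and the other tools and parts where they are.

Things in the scene. Friction and masses are not known exactly. Their poses are not given: they have to be found in the camera images.
- key_mid (a point): the larger L-shaped key: bare square steel bar 16 x 16 mm, 0.45 kg. Long arm 155 mm, level; the short arm points straight down from one end, its foot 95 mm below the long arm's centreline; the last 6 mm of the foot are narrowed to 11 mm. This point: long arm's centreline, 43.4 mm from the short arm's axis, near the balance point. x along the long arm away from the short arm, z up
- key_end (a point): point on the centreline of the larger key's long arm near its far end: 129 mm from the short arm's axis, 18 mm short of the end. Same axes as key_mid
- key_tip (a point): centre of the foot (lower end face) of the larger key's short arm, 95 mm straight below the long arm's centreline. Same axes as key_mid
- spare_mid (a point): the smaller L-shaped key, of the same shape but of 10 mm bar with a long arm of 125 mm; too small for the valve, to be left in the rack. Point on its long arm's centreline, 35 mm from its short arm's axis. The two keys swap places in the rack from run to run
- socket (a point): centre of the mouth of the spindle's square socket, 75 mm above the bench, on the spindle's upright axis: 18.4 mm square (sides along this point's x and y, which turn with the spindle), 40 mm deep, with a 5 mm lead-in bevel above it. The key fits in any of four quarter turns, with 0.1 to 0.2 rad of play in turning; seated, its long arm's centreline is 130 mm above the bench, and when let go its far end sags by up to 8 mm
- valve: the valve, fixed to the bench: an aluminium block 130 x 130 x 30 mm with a pipe stub to either side (along its y, 115 mm out), and on it an upright steel tube (bore 46 mm, outside 58 mm, rim 100 mm above the bench) that surrounds the spindle, whose socket mouth lies 25 mm below the rim. Origin on the spindle's axis at bench height
- spindle (a joint): turn of the spindle in rad, growing clockwise seen from above; it starts between 0 and 0.35 and its hard stop (valve closed) is at 1.571. It turns against about 0.5 N m of friction and stays where it is left
- well_a (a point): centre of the mouth of one of the two square wells of the grey rack (fixed, base 190 x 150 mm), 70 mm above the bench, 20 mm square, 50 mm deep, with a 5 mm lead-in bevel above it. A key stands with its short arm in a well and its long arm level along this point's x, resting on a post (40 mm wide, top 107 mm above the bench, 100 mm from the well's axis); the larger key's long arm centreline is then 115 mm above the bench
- well_b (a point): mouth of the rack's other well, same sizes and axes as well_a, 90 mm from it along -y of these axes
- jar_mid (a point): a glass jar, 60 mm across and 80 mm tall, a bystander: its centre
- meter: a hand-held meter lying on its back, 150 x 75 x 36 mm, a bystander between valve and rack: centre of its underside, x along its length
- coupling: a brass pipe coupling standing on end, 42 mm across and 50 mm tall, a bystander: centre of its underside
- flange: a flat steel flange ring lying on the bench, 84 mm across and 12 mm thick, a bystander: centre of its underside
- wrench_grip (a point): an open spanner lying on the bench, a bystander: point on its handle
- screwdriver_grip (a point): a screwdriver lying on the bench, a bystander: point on its handle
There are look-alikes about, which are no part of the job. What is shaped like the part that bears key_mid but brown or green is not meant.

How it is judged:
By the outcome, as a careful person would: the job done as asked, in the order asked, and still so for the second after the job is handed in, with the robot touching nothing.
It also fails if it takes over 72 s, if anything falls off the work surface, if the arm or the gripper's body presses on something with over 40 N, if the wrist force passes 120 N, or if a joint passes its speed limit or range.

### The arm

A 6-joint arm with a two-finger parallel gripper is mounted at the origin on the work surface. World frame = base frame: x ahead of the robot, y to its left, z up, the work surface at z = 0. Lengths are in m, angles in rad, forces in N, time in s.
With the tool pointing down it reaches from about 0.4 to 0.825 m from the base axis. Payload 7 kg.
Tool frame: the origin (TCP) lies at the centre of the arm's flange, where the gripper is bolted on; the fingertips stand 178 mm ahead of it and the grasp point (between the pads) lies 159 mm ahead of it; x points along the fingers, y is the direction in which the jaws open and shut, and the axes are right-handed (so a half turn about x gives the same grasp; the last joint's range is limited). The gripper opens to 88 mm and grips with 3 to 60 N. Pads are 19 mm wide; open, the fingers measure 130 mm over their backs; the gripper's body (78 mm by 193 mm) begins 47 mm behind the grasp point.
Start: joints at [-1.05, 0.359, 0.012, 0, -1.224, -0.288], TCP at [0.156, -0.657, 0.405] pointing down, gripper open.
Joint ranges: [-3.07, 3.07], [-1.43, 2.12], [-1.02, 1.25], [-3.03, 1.67], [-3.05, -0], [-3.03, 3.03]. Speed limits (rad/s): [2.39, 2.39, 3.01, 3.14, 3.14, 3.14].

### API

Orientations are given as [roll, pitch, yaw] about the fixed x, y, z axes, in that order (R = Rz(yaw) Ry(pitch) Rx(roll)).
In Python, from station import status, viewer, arm gives the robot as it stands. The module is installed in compiled form; this text tells all that it offers.
- The arm moves only by the tool apply_moves, never from a script. Its argument "commands" is a list of rows, each an object of numbers: "dx", "dy", "dz": the shift along the world's x, y, z in mm; "spin": the turn about the world's z in degrees; "hand": the closure, from 0 (fully open) to 1 (shut). A call has exactly 5 rows; each row shifts and turns the commanded pose from where the row before left it; what a row does not reach is not made up. A row lasts 1/8 s, in which the tool goes at most 62.5 mm and 10.7 degrees, less where a joint would pass 70% of its speed; a pose out of reach is approached as far as the arm can. A call is refused whole if a number of a shift passes 62.5 or a number of a turn 10.7, either way. A call with a gripper value outside its range is refused whole. The fingers move at their own pace and stop on an object; "grip_force" is the grip in N (left out, the last holds). Time passes only in rows, so rows that do not move let the fingers close, or fill a call up. It gives the time, the measured TCP pose, the force and the opening at its end, in the units of the state.
- status.get_state(): the state, without advancing time (a new reading comes with each control period).
- viewer.grab_frame(name): name is "scene" or "top" or "wrist"; returns the picture (384x512x3 uint8, red, green, blue); there is no depth.
- viewer.camera_info(name): a dict with "fx", "fy", "cx", "cy" (pixels), "D" ([k1, k2, p1, p2, k3] as OpenCV has them; the pictures are not rectified), "eye" and "attitude" of the camera in the world; the wrist camera has in their place "T_tool_cam" (4x4, takes a point from camera to tool coordinates, whose origin is the TCP and whose axes are the tool frame's). Camera axes: x right, y up, looking along -z (the intrinsics and any distortion apply to the point x, -y, -z); pixel columns grow to the right and rows downward; lengths in m; the calibration is good to about 2 mm. A picture is of the moment at which its call begins: read the wrist's pose just before it. camera_info takes no time and is no camera call.
- arm.job_done(): hands the job in, once; it reports no verdict.
The state is a dict: "t": time; "q": joint angles; "qd": joint speeds; "joint_efforts": joint torques, N m; "eef_pos": TCP position; "ee_rot": TCP orientation; "force": force on the tool from outside, world axes, zero at the start; "moment": the same for the moment, N m; "width": finger opening in m.
Only numpy, scipy, OpenCV 4.12 (cv2) and the standard library are available. Lean on these libraries where they do the work, as an engineer would, in place of code of your own. Each camera call takes 0.05 s, during which the arm holds its last target.

## Working session

There is one attempt and no reset: what is moved stays moved. The work goes in short steps, Python scripts to look and compute and a tool call to move; the robot and the scene stay as the last step left them, time stands still between calls to the robot, and variables do not carry over. Pictures are saved under pics/ and viewed, and the job is handed in when it is done.

Besides the shell and the picture viewer there is one more tool, called after ">>>" in YAML: its name, and indented under it one key for each argument. apply_moves: Moves the arm, as the interface text tells. Its arguments: {"type":"object","properties":{"commands":{"type":"array","items":{"type":"object","properties":{"dx":{"type":"number"},"dy":{"type":"number"},"dz":{"type":"number"},"spin":{"type":"number"},"hand":{"type":"number"}}}},"grip_force":{"type":"number"}},"required":["commands"]}

```bash
mkdir -p pics; ls; python3 - <<'E'
from station import status, viewer, arm
import cv2
s=status.get_state(); print(s)
for n in ["scene","top","wrist"]:
    im=viewer.grab_frame(n); cv2.imwrite(f"pics/{n}0.png",im[:,:,::-1]); print(n,viewer.camera_info(n))
E
```

```text
pics
{'t': 0.0, 'q': array([-1.04987948e+00,  3.59363068e-01,  1.10644496e-02, -3.55220028e-04,
       -1.22409832e+00, -2.88085302e-01]), 'qd': array([-5.09368262e-04,  2.09698678e-04,  4.13738635e-07, -2.98030876e-05,
        4.23419732e-04,  1.26870138e-03]), 'joint_efforts': array([ 1.81842082e-03, -5.82716811e+01,  2.93071175e+01,  6.99735090e+00,
        6.83311999e-03, -1.44059295e-04]), 'eef_pos': array([ 0.15568844, -0.65659564,  0.40373937]), 'ee_rot': array([1.65323132, 1.56916124, 1.8859419 ]), 'force': array([-0.17521759,  0.37903064,  0.75813854]), 'moment': array([-0.03031546, -0.0158128 , -0.01531935]), 'width': 0.08747393185068363}
scene {'fx': 427.050799866418, 'fy': 427.050799866418, 'cx': 257.4707546669477, 'cy': 189.9380260075401, 'D': array([-0.15391615,  0.        ,  0.        ,  0.        ,  0.        ]), 'eye': array([1.23369038, 0.51255164, 0.86719799]), 'attitude': array([ 0.85634123, -0.00755813,  2.20602613])}
top {'fx': 407.25251986364907, 'fy': 407.25251986364907, 'cx': 259.5366281714916, 'cy': 187.17121169665702, 'D': array([-0.05353166,  0.        ,  0.        ,  0.        ,  0.        ]), 'eye': array([ 0.4089638 , -0.01987596,  1.19025935]), 'attitude': array([ 0.10460089, -0.00618976, -1.58533014])}
wrist {'fx': 288.94121270890673, 'fy': 288.94121270890673, 'cx': 262.35312765099894, 'cy': 192.51859674759038, 'D': array([-0.01573971,  0.        ,  0.        ,  0.        ,  0.        ]), 'T_tool_cam': array([[ 5.02895481e-04,  2.70962316e-01, -9.62589825e-01,
         2.03431694e-02],
       [ 9.99999229e-01,  9.56393089e-04,  7.91657631e-04,
        -1.05338440e-04],
       [ 1.13512364e-03, -9.62589481e-01, -2.70961626e-01,
        -7.32409368e-02],
       [ 0.00000000e+00,  0.00000000e+00,  0.00000000e+00,
         1.00000000e+00]])}
```

View pics/scene0.png

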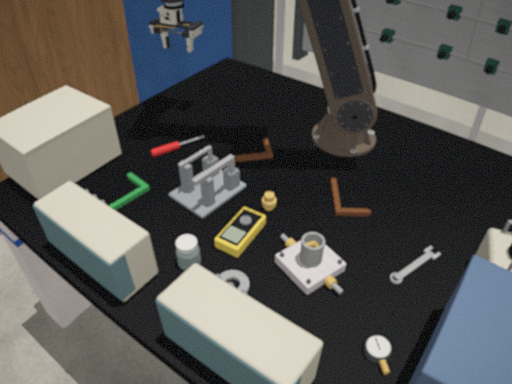

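View pics/top0.png

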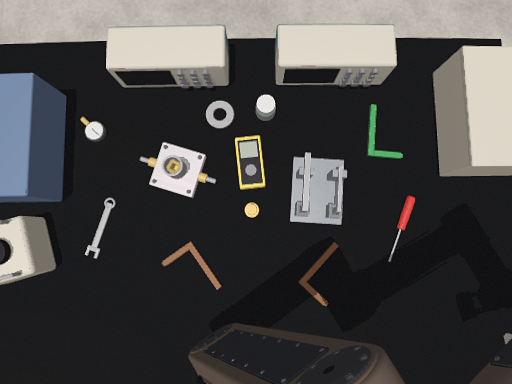

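View pics/wrist0.png

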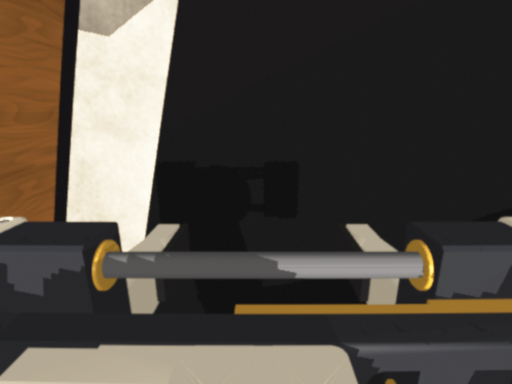

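```bash
cat > h.py <<'E'
from station import status, viewer, arm
import cv2, numpy as np
from scipy.spatial.transform import Rotation as Ro
def rot(a): return Ro.from_euler('xyz',a).as_matrix()
def cam(n,s=None):
    i=viewer.camera_info(n)
    K=np.array([[i['fx'],0,i['cx']],[0,i['fy'],i['cy']],[0,0,1]]); D=np.array(i['D'],float)
    if n=='wrist':
        T=np.array(i['T_tool_cam']); Rt=rot(s['ee_rot']); R=Rt@T[:3,:3]; e=s['eef_pos']+Rt@T[:3,3]
    else: R=rot(i['attitude']); e=np.array(i['eye'])
    return K,D,R@np.diag([1,-1,-1]),e   # R: cv cam->world
def ray(c,p):
    K,D,R,e=c
    u=cv2.undistortPoints(np.array(p,float).reshape(-1,1,2),K,D).reshape(-1,2)
    d=np.c_[u,np.ones(len(u))]@R.T
    return e,d/np.linalg.norm(d,axis=1)[:,None]
def onz(c,p,z):
    e,d=ray(c,p); return e+d*((z-e[2])/d[:,2])[:,None]
def proj(c,P):
    K,D,R,e=c
    return cv2.projectPoints((np.array(P,float).reshape(-1,3)-e)@R,np.zeros(3),np.zeros(3),K,D)[0].reshape(-1,2)
def tri(rays):
    A=np.zeros((3,3));b=np.zeros(3)
    for e,d in rays:
        M=np.eye(3)-np.outer(d,d);A+=M;b+=M@e
    X=np.linalg.solve(A,b); return X,[np.linalg.norm((np.eye(3)-np.outer(d,d))@(X-e)) for e,d in rays]
def grab(n,f):
    s=status.get_state(); im=viewer.grab_frame(n)[:,:,::-1].copy(); cv2.imwrite(f'pics/{f}.png',im); return s,im
def crop(im,x0,y0,x1,y1,k,f):
    cv2.imwrite(f'pics/{f}.png',cv2.resize(im[y0:y1,x0:x1],None,fx=k,fy=k,interpolation=cv2.INTER_CUBIC))
E
python3 - <<'E'
from h import *
t=cv2.imread('pics/top0.png');s=cv2.imread('pics/scene0.png')
crop(t,280,140,360,235,6,'c1'); crop(t,130,130,225,210,7,'c2'); crop(s,160,135,260,225,7,'c3'); crop(s,260,220,360,305,7,'c4')
E
```

```text
(no output)
```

View pics/c1.png

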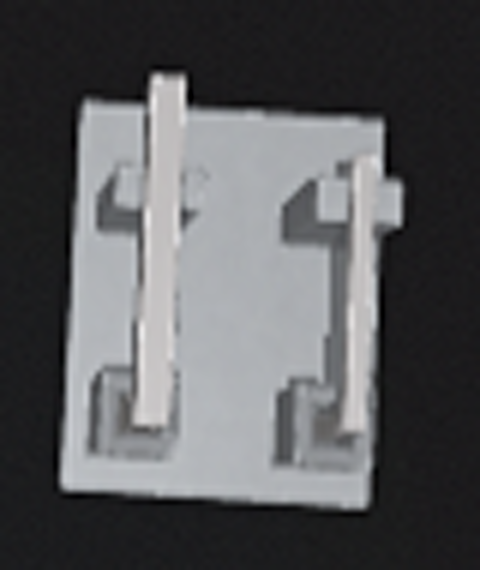

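View pics/c2.png

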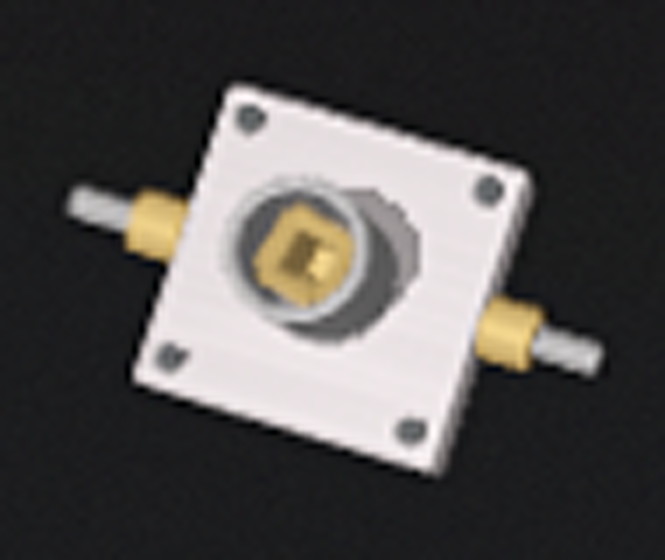

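View pics/c3.png

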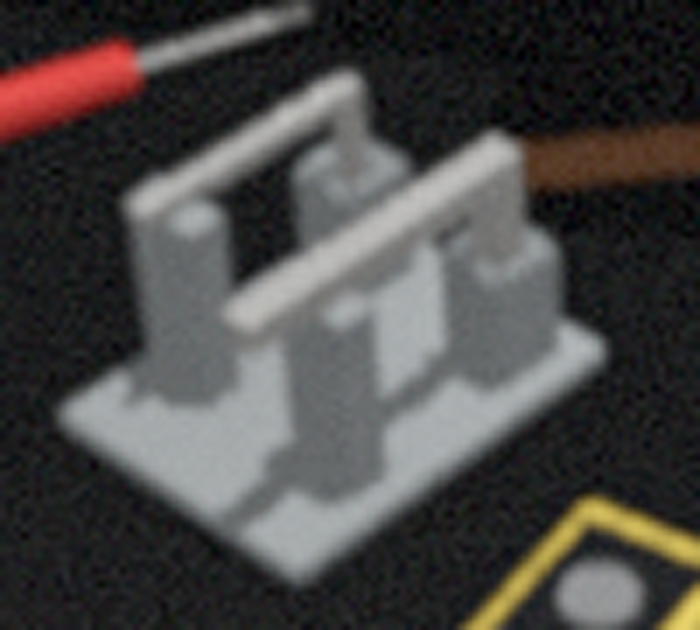

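View pics/c4.png

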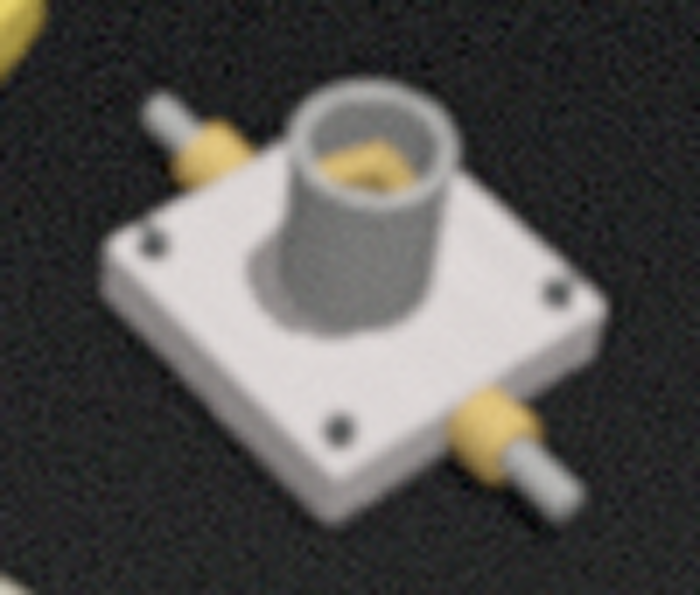

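```bash
python3 - <<'E'
from h import *
t=cv2.imread('pics/top0.png'); c=cam('top')
g=t.astype(int)
# key bars: bright warm-ish vs. bluish rack
roi=np.zeros(t.shape[:2],bool); roi[145:225,285:355]=1
m=((g[:,:,2]-g[:,:,0]>=-2)&(g.sum(2)>450)&roi).astype(np.uint8)
n,l,st,ce=cv2.connectedComponentsWithStats(m)
for i in range(1,n):
    if st[i,4]<40: continue
    pts=np.argwhere(l==i)[:,::-1]
    r=cv2.minAreaRect(pts.astype(np.float32)); bp=cv2.boxPoints(r)
    P=onz(c,bp,0.123); print(st[i],r); print(P.round(4))
    d=[np.linalg.norm(P[k]-P[(k+1)%4]) for k in range(4)]; print(np.round(d,4))
# valve plate, brightest white
roi=np.zeros(t.shape[:2],bool); roi[135:205,140:215]=1
m=((g.min(2)>185)&roi).astype(np.uint8)
pts=np.argwhere(m>0)[:,::-1]; r=cv2.minAreaRect(pts.astype(np.float32)); P=onz(c,cv2.boxPoints(r),0.03);print('plate',r);print(P.round(4),P.mean(0));print([np.linalg.norm(P[k]-P[(k+1)%4]).round(4) for k in range(4)])
# rim approx ellipse
print('rim',onz(c,[[130+300/7,130+250/7]],0.1), 'rim L/R', onz(c,[[130+228/7,130+250/7],[130+371/7,130+250/7]],0.1))
print('socket',onz(c,[[130+303/7,130+257/7]],0.075))
E
```

```text
[302 152   9  59 345] ((306.2872314453125, 181.111572265625), (6.041597366333008, 58.12601089477539), 2.7927021980285645)
[[ 0.4592 -0.1382  0.123 ]
 [ 0.6136 -0.1497  0.123 ]
 [ 0.6126 -0.1658  0.123 ]
 [ 0.4582 -0.1541  0.123 ]]
[0.1549 0.0161 0.1549 0.0159]
[337 165   6  47 168] ((339.6165466308594, 188.0531768798828), (3.6149516105651855, 46.09063720703125), 2.726310968399048)
[[ 0.4552 -0.23    0.123 ]
 [ 0.5774 -0.24    0.123 ]
 [ 0.5768 -0.2497  0.123 ]
 [ 0.4546 -0.2395  0.123 ]]
[0.1226 0.0097 0.1227 0.0095]
plate ((177.50003051757812, 169.50001525878906), (76.53390502929688, 44.25656509399414), 16.927513122558594)
[[0.5578 0.331  0.03  ]
 [0.6815 0.2957 0.03  ]
 [0.6126 0.0825 0.03  ]
 [0.4907 0.1198 0.03  ]] [0.58564332 0.20726463 0.03      ]
[np.float64(0.1287), np.float64(0.2241), np.float64(0.1275), np.float64(0.2216)]
rim [[0.58504517 0.20577097 0.1       ]] rim L/R [[0.58546097 0.23376731 0.1       ]
 [0.58463978 0.17820315 0.1       ]]
socket [[0.58626135 0.20972821 0.075     ]]
```

```bash
python3 - <<'E'
from h import *
s=status.get_state();R=rot(s['ee_rot']);print(R.round(3)); z=R[:,2];print('yaw z',np.degrees(np.arctan2(z[1],z[0])), 'y',np.degrees(np.arctan2(R[1,1],R[0,1])), s['t'])
E
```

```text
[[-0.    -0.231  0.973]
 [ 0.001  0.973  0.231]
 [-1.     0.001 -0.   ]]
yaw z 13.331673557647138 y 103.33166101445094 0.15
```

>>> apply_moves:
  commands:
    - {"dx":45,"dy":43,"dz":0,"spin":10}
    - {"dx":45,"dy":43,"dz":0,"spin":10}
    - {"dx":45,"dy":43,"dz":0,"spin":10}
    - {"dx":45,"dy":43,"dz":0,"spin":10}
    - {"dx":45,"dy":43,"dz":0,"spin":10}

```text
invalid input at $.commands[0]: expected keys dx, dy, dz, spin, hand
```

>>> apply_moves:
  commands:
    - {"dx":49,"dy":37,"dz":0,"spin":0,"hand":0}
    - {"dx":49,"dy":37,"dz":0,"spin":0,"hand":0}
    - {"dx":49,"dy":40,"dz":0,"spin":0,"hand":0}
    - {"dx":49,"dy":40,"dz":0,"spin":0,"hand":0}
    - {"dx":49,"dy":40,"dz":0,"spin":0,"hand":0}

```text
t: 0.78
eef_pos: [0.4002, -0.4627, 0.4046]
ee_rot: [1.617, 1.571, 1.85]
force: [1.0, -0.7, 0.1]
width: 0.0877
```

>>> apply_moves:
  commands:
    - {"dx":35,"dy":50,"dz":0,"spin":0,"hand":0}
    - {"dx":30,"dy":55,"dz":0,"spin":0,"hand":0}
    - {"dx":20,"dy":58,"dz":0,"spin":0,"hand":0}
    - {"dx":20,"dy":60,"dz":0,"spin":0,"hand":0}
    - {"dx":20,"dy":60,"dz":0,"spin":0,"hand":0}

```text
t: 1.4
eef_pos: [0.5237, -0.1807, 0.4046]
ee_rot: [-0.324, 1.571, -0.091]
force: [1.5, -0.9, -0.5]
width: 0.0877
```

>>> apply_moves:
  commands:
    - {"dx":2,"dy":60,"dz":-5,"spin":0,"hand":0}
    - {"dx":0,"dy":60,"dz":-5,"spin":0,"hand":0}
    - {"dx":0,"dy":60,"dz":-5,"spin":0,"hand":0}
    - {"dx":0,"dy":60,"dz":-5,"spin":0,"hand":0}
    - {"dx":0,"dy":60,"dz":-5,"spin":0,"hand":0}

```text
t: 2.02
eef_pos: [0.5249, 0.1192, 0.3796]
ee_rot: [0.37, 1.571, 0.603]
force: [1.0, -0.1, -0.8]
width: 0.0875
```

>>> apply_moves:
  commands:
    - {"dx":1,"dy":45,"dz":-5,"spin":0,"hand":0}
    - {"dx":0,"dy":30,"dz":-5,"spin":0,"hand":0}
    - {"dx":0,"dy":0,"dz":0,"spin":0,"hand":0}
    - {"dx":0,"dy":0,"dz":0,"spin":0,"hand":0}
    - {"dx":0,"dy":0,"dz":0,"spin":0,"hand":0}

```text
t: 2.65
eef_pos: [0.5264, 0.1914, 0.3698]
ee_rot: [0.383, 1.571, 0.615]
force: [-0.3, -0.1, 0.2]
width: 0.0877
```

```bash
python3 - <<'E'
from h import *
s,im=grab('wrist','w1');R=rot(s['ee_rot']);z=R[:,2];print('yaw z',np.degrees(np.arctan2(z[1],z[0])),s['eef_pos'],np.degrees(s['q']),s['t'])
c=cam('wrist',s); print(proj(c,[[0.586,0.208,0.1],[0.586,0.208,0.075],[0.586,0.208,0.03]]))
cv2.imwrite('pics/w1b.png',cv2.resize(im,(768,576)))
E
```

```text
yaw z 13.285691029543667 [0.52643107 0.19143993 0.36984346] [ 4.00077425e+01  1.12775753e+01 -1.69122948e+01  9.75984310e-04
 -6.17997999e+01 -1.16722512e+02] 2.65
[[265.26722456 257.52838123]
 [265.045242   245.83644594]
 [264.72348276 228.89735859]]
```

View pics/w1b.png

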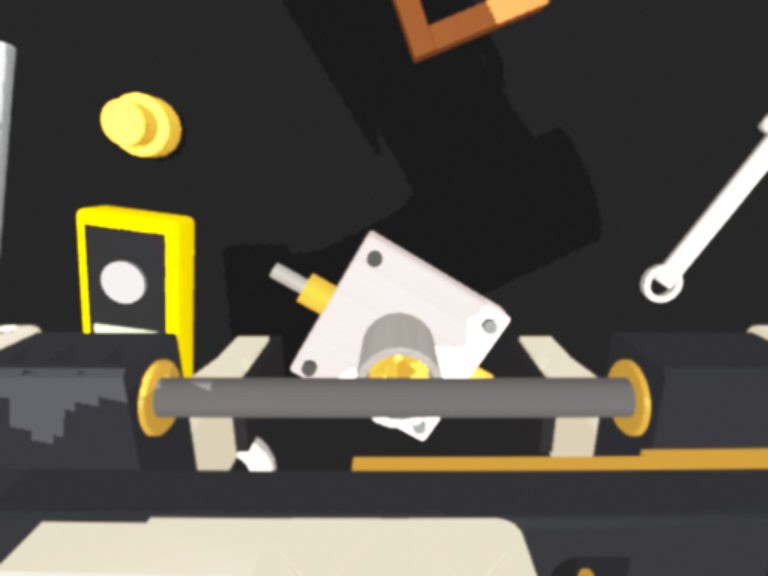

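>>> apply_moves:
  commands:
    - {"dx":45,"dy":11,"dz":0,"spin":0,"hand":0}
    - {"dx":45,"dy":11,"dz":0,"spin":0,"hand":0}
    - {"dx":40,"dy":11,"dz":0,"spin":0,"hand":0}
    - {"dx":0,"dy":0,"dz":0,"spin":0,"hand":0}
    - {"dx":0,"dy":0,"dz":0,"spin":0,"hand":0}

```text
t: 3.32
eef_pos: [0.6563, 0.2244, 0.3692]
ee_rot: [-3.007, 1.57, -2.776]
force: [0.1, 0.4, 0.4]
width: 0.0877
```

```bash
python3 - <<'E'
from h import *
s,im=grab('wrist','w2');R=rot(s['ee_rot']);z=R[:,2];print('yaw z',np.degrees(np.arctan2(z[1],z[0])),s['eef_pos'],s['t'])
np.save('w2.npy',np.r_[s['eef_pos'],s['ee_rot']])
c=cam('wrist',s); p=proj(c,[[0.586,0.208,0.1],[0.586,0.208,0.075]]);print(p)
x,y=p[1].astype(int); crop(im,x-50,max(y-40,0),x+50,y+40,8,'w2b'); print(x-50,max(y-40,0))
E
```

```text
yaw z 13.268870457696295 [0.65627085 0.22441408 0.36924632] 3.325
[[262.85733188 112.95060773]
 [262.8286618  112.82596271]]
212 72
```

View pics/w2b.png

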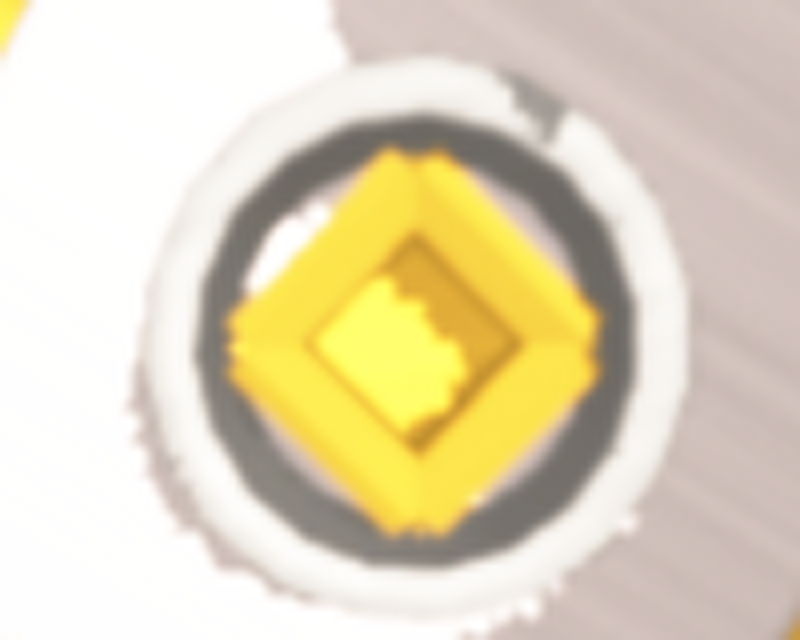

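```bash
python3 - <<'E'
from h import *
v=np.load('w2.npy');c=cam('wrist',dict(eef_pos=v[:3],ee_rot=v[3:]))
def px(l): return np.array(l)/8.+[212-.5+.06,72-.5+.06]
P=onz(c,px([[305,343],[415,235],[522,343],[417,452]]),0.075);print(P.round(4),P.mean(0))
for k in range(4):
    d=P[(k+1)%4]-P[k]; print(np.linalg.norm(d).round(4),np.degrees(np.arctan2(d[1],d[0])).round(1))
P2=onz(c,px([[230,342],[416,150],[600,345],[416,535]]),0.080);print(P2.mean(0))
for k in range(4):
    d=P2[(k+1)%4]-P2[k]; print(np.linalg.norm(d).round(4),np.degrees(np.arctan2(d[1],d[0])).round(1))
print('rim',onz(c,px([[418,338]]),0.1), onz(c,px([[148,338],[688,338]]),0.1))
E
```

```text
[[0.5901 0.1966 0.075 ]
 [0.5757 0.2062 0.075 ]
 [0.5845 0.2208 0.075 ]
 [0.5991 0.2119 0.075 ]] [0.58736053 0.20886183 0.075     ]
0.0173 146.4
0.017 59.2
0.0171 -31.3
0.0177 -120.4
[0.58741329 0.20894703 0.08      ]
0.0292 147.6
0.0293 58.1
0.0296 -31.2
0.03 -122.5
rim [[0.58649172 0.20893013 0.1       ]] [[0.59289753 0.18157289 0.1       ]
 [0.5800599  0.23627865 0.1       ]]
```

>>> apply_moves:
  commands:
    - {"dx":-9,"dy":-23,"dz":0,"spin":10.2,"hand":0}
    - {"dx":-9,"dy":-23,"dz":0,"spin":10.2,"hand":0}
    - {"dx":-9,"dy":-23,"dz":0,"spin":10.2,"hand":0}
    - {"dx":-9,"dy":-23,"dz":0,"spin":10.2,"hand":0}
    - {"dx":-9,"dy":-23,"dz":0,"spin":10.2,"hand":0}

```text
t: 4.0
eef_pos: [0.61, 0.1092, 0.3706]
ee_rot: [-0.623, 1.57, 0.506]
force: [-0.7, 0.6, -0.2]
width: 0.0876
```

>>> apply_moves:
  commands:
    - {"dx":-9,"dy":-24,"dz":0,"spin":10.2,"hand":0}
    - {"dx":-9,"dy":-24,"dz":0,"spin":10.2,"hand":0}
    - {"dx":-9,"dy":-24,"dz":0,"spin":10.2,"hand":0}
    - {"dx":-9,"dy":-24,"dz":0,"spin":10.2,"hand":0}
    - {"dx":-9,"dy":-24,"dz":0,"spin":10.2,"hand":0}

```text
t: 4.62
eef_pos: [0.565, -0.0106, 0.3706]
ee_rot: [-1.668, 1.569, 0.352]
force: [0.5, 0.0, -0.2]
width: 0.0875
```

>>> apply_moves:
  commands:
    - {"dx":-9,"dy":-23,"dz":0,"spin":10.2,"hand":0}
    - {"dx":-9,"dy":-23,"dz":0,"spin":10.2,"hand":0}
    - {"dx":-9,"dy":-23,"dz":0,"spin":10.2,"hand":0}
    - {"dx":-9,"dy":-23,"dz":0,"spin":10.2,"hand":0}
    - {"dx":-9,"dy":-23,"dz":0,"spin":10.2,"hand":0}

```text
t: 5.25
eef_pos: [0.52, -0.1254, 0.3705]
ee_rot: [-2.769, 1.569, 0.14]
force: [0.6, -0.2, 0.2]
width: 0.088
```

>>> apply_moves:
  commands:
    - {"dx":-11,"dy":-24,"dz":0,"spin":9.4,"hand":0}
    - {"dx":0,"dy":0,"dz":0,"spin":0,"hand":0}
    - {"dx":0,"dy":0,"dz":0,"spin":0,"hand":0}
    - {"dx":0,"dy":0,"dz":0,"spin":0,"hand":0}
    - {"dx":0,"dy":0,"dz":0,"spin":0,"hand":0}

```text
t: 5.88
eef_pos: [0.5106, -0.1482, 0.3697]
ee_rot: [-2.766, 1.571, 0.302]
force: [0.2, -0.3, 0.3]
width: 0.0879
```

```bash
python3 - <<'E'
from h import *
s,im=grab('wrist','w3');R=rot(s['ee_rot']);z=R[:,2];print('yaw z',np.degrees(np.arctan2(z[1],z[0])),s['eef_pos'],np.degrees(s['q']).round(1),s['t'])
np.save('w3.npy',np.r_[s['eef_pos'],s['ee_rot']])
c=cam('wrist',s); print(proj(c,[[0.51,-.15,.123],[0.613,-.1578,.123]]))
cv2.imwrite('pics/w3b.png',cv2.resize(im,(768,576)))
E
```

```text
yaw z 175.7407327386705 [ 0.5105652  -0.14823144  0.36967625] [  5.    8.6 -20.3  -0.  -61.1  80.8] 5.875
[[264.29924119 203.66701239]
 [264.56617805  68.47414292]]
```

View pics/w3b.png

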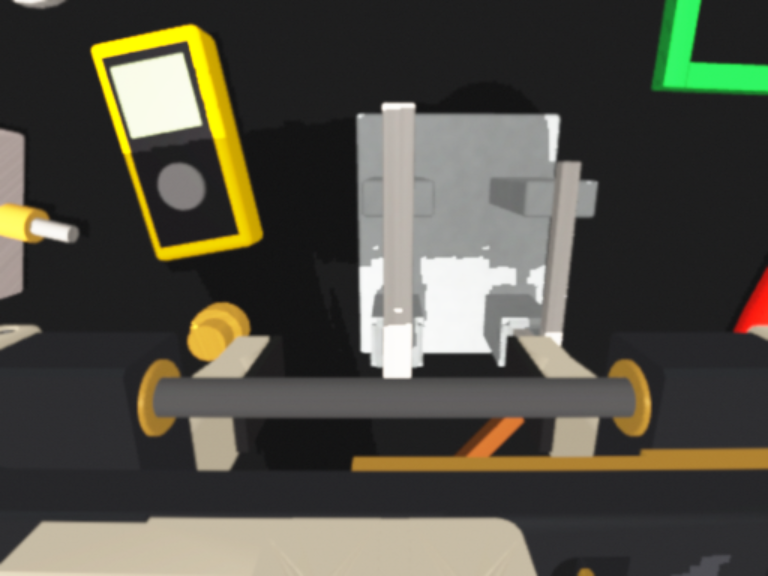

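>>> apply_moves:
  commands:
    - {"dx":0,"dy":-1.7,"dz":-30,"spin":0,"hand":0}
    - {"dx":0,"dy":0,"dz":-30,"spin":0,"hand":0}
    - {"dx":0,"dy":0,"dz":-25,"spin":0,"hand":0}
    - {"dx":0,"dy":0,"dz":-10.5,"spin":0,"hand":0}
    - {"dx":0,"dy":0,"dz":0,"spin":0,"hand":0}

```text
t: 6.55
eef_pos: [0.5105, -0.1503, 0.2738]
ee_rot: [0.263, 1.57, -2.953]
force: [-0.2, 0.0, 1.3]
width: 0.0873
```

>>> apply_moves:
  commands:
    - {"dx":0,"dy":0,"dz":0,"spin":0,"hand":1}
    - {"dx":0,"dy":0,"dz":0,"spin":0,"hand":1}
    - {"dx":0,"dy":0,"dz":0,"spin":0,"hand":1}
    - {"dx":0,"dy":0,"dz":0,"spin":0,"hand":1}
    - {"dx":0,"dy":0,"dz":0,"spin":0,"hand":1}
  grip_force: 40

```text
t: 7.18
eef_pos: [0.5104, -0.1505, 0.2743]
ee_rot: [-3.078, 1.571, -0.011]
force: [0.1, 0.4, 0.1]
width: 0.0432
```

>>> apply_moves:
  commands:
    - {"dx":0,"dy":0,"dz":0,"spin":0,"hand":1}
    - {"dx":0,"dy":0,"dz":0,"spin":0,"hand":1}
    - {"dx":0,"dy":0,"dz":0,"spin":0,"hand":1}
    - {"dx":0,"dy":0,"dz":0,"spin":0,"hand":1}
    - {"dx":0,"dy":0,"dz":0,"spin":0,"hand":1}
  grip_force: 40

```text
t: 7.8
eef_pos: [0.5104, -0.1504, 0.2741]
ee_rot: [-0.178, 1.571, 2.89]
force: [-0.4, -0.3, -0.1]
width: 0.0155
```

>>> apply_moves:
  commands:
    - {"dx":0,"dy":0,"dz":8,"spin":0,"hand":1}
    - {"dx":0,"dy":0,"dz":20,"spin":0,"hand":1}
    - {"dx":0,"dy":0,"dz":26,"spin":0,"hand":1}
    - {"dx":0,"dy":0,"dz":28,"spin":0,"hand":1}
    - {"dx":0,"dy":0,"dz":28,"spin":0,"hand":1}

```text
t: 8.43
eef_pos: [0.51, -0.1504, 0.3851]
ee_rot: [-0.285, 1.57, 2.782]
force: [0.7, -0.3, -3.9]
width: 0.0155
```

```bash
python3 - <<'E'
from h import *
s,im=grab('wrist','w4');_,t=grab('scene','s4');print(s['eef_pos'],s['force'],s['moment'],s['width'],s['t'])
np.save('w4.npy',np.r_[s['eef_pos'],s['ee_rot']])
cv2.imwrite('pics/w4b.png',cv2.resize(im,(768,576))); crop(t,140,60,290,200,5,'s4b')
E
```

```text
[ 0.50999905 -0.15043276  0.38510237] [ 0.65267972 -0.25571301 -3.94439648] [-0.11447754  0.07772668  0.00847336] 0.015475680678211706 8.425
```

View pics/w4b.png

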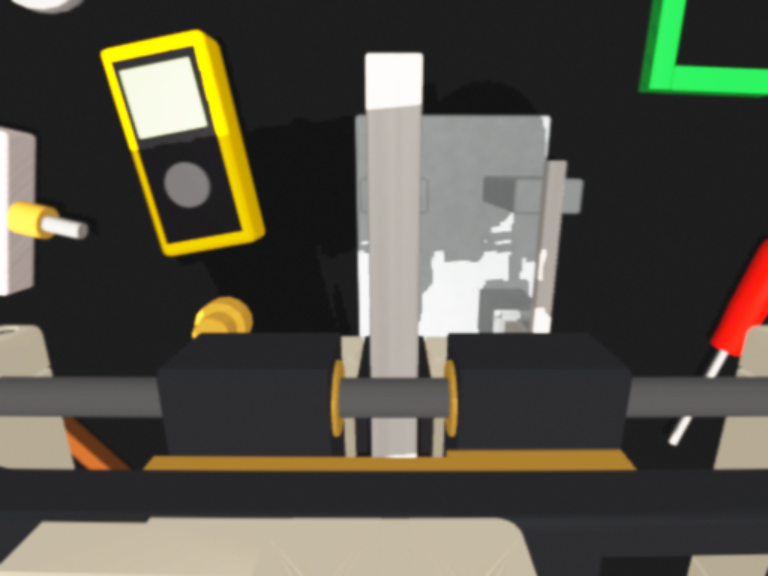

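View pics/s4b.png

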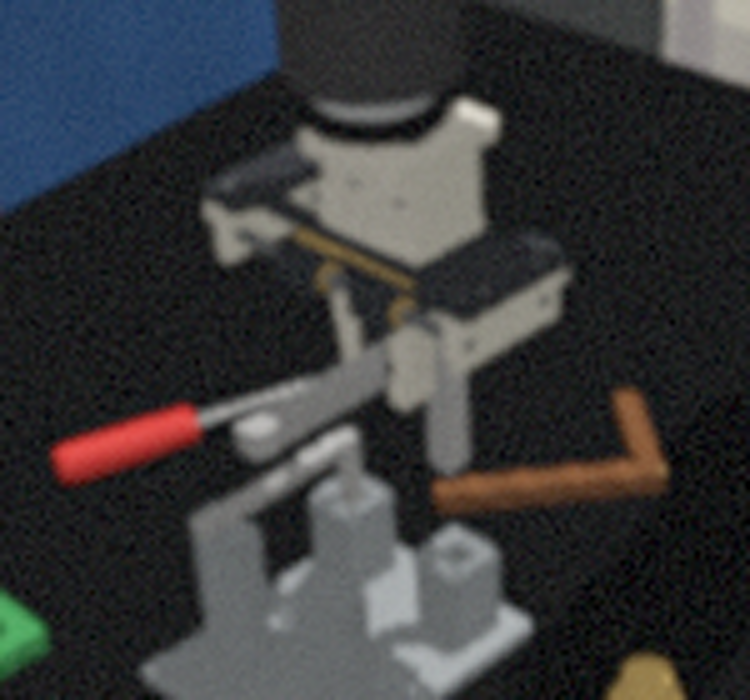

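```bash
python3 - <<'E'
from h import *
v=np.load('w4.npy');c=cam('wrist',dict(eef_pos=v[:3],ee_rot=v[3:]));R=rot(v[3:])
z=v[2]-.159+.008
L=np.array([[366,56],[369,300]])/1.5; Rr=np.array([[422,56],[418,300]])/1.5
A=onz(c,L,z);B=onz(c,Rr,z);m=(A+B)/2;d=m[0]-m[1];print('width',np.linalg.norm(A-B,axis=1),'yaw',np.degrees(np.arctan2(d[1],d[0])))
e=onz(c,[[394/1.5,53/1.5]],z)[0]; print('end',e,'dist to tcp', (e-v[:3])@R[:,2], 'lateral',(e-v[:3])@R[:,1])
print('yawz',np.degrees(np.arctan2(R[1,2],R[0,2])))
E
```

```text
width [0.01529507 0.01544754] yaw -4.4523510539092745
end [ 0.61214563 -0.15847647  0.23410237] dist to tcp -0.10256824482869382 lateral 0.0004397995307948486
yawz 175.72598019191955
```

>>> apply_moves:
  commands:
    - {"dx":10,"dy":30,"dz":0,"spin":-2.5,"hand":1}
    - {"dx":13,"dy":40,"dz":0,"spin":-3,"hand":1}
    - {"dx":14,"dy":42,"dz":0,"spin":-3,"hand":1}
    - {"dx":14,"dy":42,"dz":0,"spin":-3,"hand":1}
    - {"dx":14,"dy":42,"dz":0,"spin":-3,"hand":1}

```text
t: 9.15
eef_pos: [0.5752, 0.0469, 0.3829]
ee_rot: [0.472, 1.569, -2.999]
force: [1.7, -0.3, -3.0]
width: 0.0151
```

>>> apply_moves:
  commands:
    - {"dx":14,"dy":42,"dz":0,"spin":-3,"hand":1}
    - {"dx":14,"dy":42,"dz":0,"spin":-3,"hand":1}
    - {"dx":13,"dy":36,"dz":0,"spin":-4,"hand":1}
    - {"dx":8,"dy":20,"dz":0,"spin":-3,"hand":1}
    - {"dx":0,"dy":0,"dz":0,"spin":0,"hand":1}

```text
t: 9.78
eef_pos: [0.6244, 0.187, 0.3821]
ee_rot: [0.916, 1.568, -2.779]
force: [0.3, -1.1, -4.2]
width: 0.0153
```

```bash
python3 - <<'E'
from h import *
s,t=grab('scene','s5');_,p=grab('top','t5');R=rot(s['ee_rot']);print(s['eef_pos'],np.degrees(np.arctan2(R[1,2],R[0,2])),s['t'])
ax=s['eef_pos']+0.0438*R[:,2];print('axis',ax)
crop(t,240,130,390,290,4,'s5b')
E
```

```text
[0.62441126 0.18700768 0.38206011] 148.2987925372539 9.775
axis [0.58714627 0.2100241  0.38213052]
```

View pics/s5b.png

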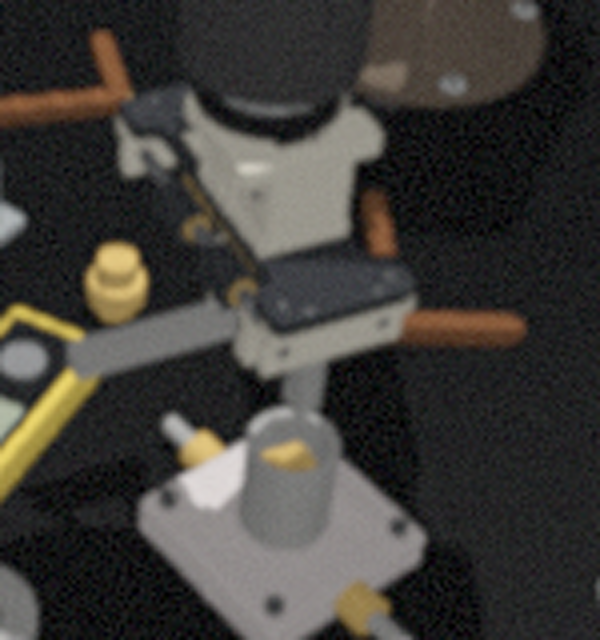

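>>> apply_moves:
  commands:
    - {"dx":0,"dy":-1,"dz":-20,"spin":0,"hand":1}
    - {"dx":0,"dy":0,"dz":-20,"spin":0,"hand":1}
    - {"dx":0,"dy":0,"dz":-8,"spin":0,"hand":1}
    - {"dx":0,"dy":0,"dz":-6,"spin":0,"hand":1}
    - {"dx":0,"dy":0,"dz":-6,"spin":0,"hand":1}

```text
t: 10.5
eef_pos: [0.6246, 0.1844, 0.3245]
ee_rot: [-2.203, 1.57, 0.384]
force: [-0.3, -0.9, -3.7]
width: 0.0157
```

>>> apply_moves:
  commands:
    - {"dx":0,"dy":1,"dz":-8,"spin":0,"hand":1}
    - {"dx":0,"dy":0,"dz":-8,"spin":0,"hand":1}
    - {"dx":0,"dy":0,"dz":-8,"spin":0,"hand":1}
    - {"dx":0,"dy":0,"dz":-6,"spin":0,"hand":1}
    - {"dx":0,"dy":0,"dz":0,"spin":0,"hand":1}

```text
t: 11.12
eef_pos: [0.6243, 0.1855, 0.2935]
ee_rot: [1.091, 1.57, -2.605]
force: [-0.1, -1.1, -3.8]
width: 0.0157
```

>>> apply_moves:
  commands:
    - {"dx":0,"dy":0,"dz":-2,"spin":0,"hand":1}
    - {"dx":0,"dy":0,"dz":-2,"spin":0,"hand":1}
    - {"dx":0,"dy":0,"dz":-1.5,"spin":0,"hand":1}
    - {"dx":0,"dy":0,"dz":0,"spin":0,"hand":1}
    - {"dx":0,"dy":0,"dz":0,"spin":0,"hand":1}

```text
t: 11.75
eef_pos: [0.6246, 0.1855, 0.2891]
ee_rot: [-2.384, 1.57, 0.204]
force: [1.1, -1.1, -0.7]
width: 0.0157
```

>>> apply_moves:
  commands:
    - {"dx":0,"dy":0,"dz":0,"spin":0,"hand":0.35}
    - {"dx":0,"dy":0,"dz":0,"spin":0,"hand":0.35}
    - {"dx":0,"dy":0,"dz":0,"spin":0,"hand":0.35}
    - {"dx":0,"dy":0,"dz":0,"spin":0,"hand":0.35}
    - {"dx":0,"dy":0,"dz":0,"spin":0,"hand":0.35}

```text
t: 12.38
eef_pos: [0.6244, 0.1856, 0.2886]
ee_rot: [0.942, 1.571, -2.754]
force: [-0.1, -0.3, 0.0]
width: 0.056
```

```bash
python3 - <<'E'
from h import *
s,im=grab('wrist','w6');_,t=grab('scene','s6');R=rot(s['ee_rot']);print(s['eef_pos'],np.degrees(np.arctan2(R[1,2],R[0,2])),s['t'],s['width'],s['force'])
np.save('w6.npy',np.r_[s['eef_pos'],s['ee_rot']])
cv2.imwrite('pics/w6b.png',cv2.resize(im,(768,576)));crop(t,240,130,390,290,4,'s6b')
E
```

```text
[0.62440118 0.18556754 0.28864128] 148.237194196483 12.375 0.05599446729783876 [-0.13146869 -0.27952996  0.04949508]
```

View pics/w6b.png

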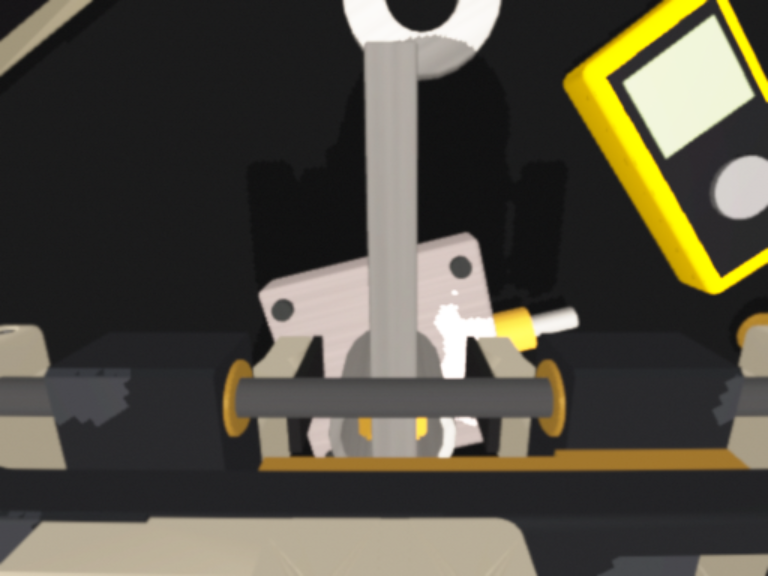

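View pics/s6b.png

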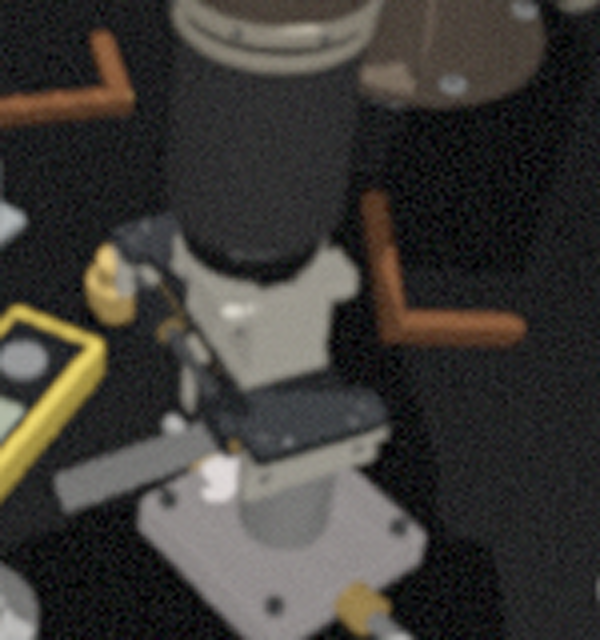

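>>> apply_moves:
  commands:
    - {"dx":18,"dy":-11,"dz":0,"spin":0,"hand":0.35}
    - {"dx":27,"dy":-17,"dz":-2,"spin":0,"hand":0.35}
    - {"dx":27,"dy":-17,"dz":-2,"spin":0,"hand":0.35}
    - {"dx":0,"dy":0,"dz":0,"spin":0,"hand":0.35}
    - {"dx":0,"dy":0,"dz":0,"spin":0,"hand":0.35}

```text
t: 13.1
eef_pos: [0.6966, 0.1401, 0.2842]
ee_rot: [0.9, 1.57, -2.797]
force: [-0.0, 0.2, 0.2]
width: 0.0567
```

>>> apply_moves:
  commands:
    - {"dx":0,"dy":0,"dz":0,"spin":0,"hand":1}
    - {"dx":0,"dy":0,"dz":0,"spin":0,"hand":1}
    - {"dx":0,"dy":0,"dz":0,"spin":0,"hand":1}
    - {"dx":0,"dy":0,"dz":0,"spin":0,"hand":1}
    - {"dx":0,"dy":0,"dz":0,"spin":0,"hand":1}
  grip_force: 30

```text
t: 13.72
eef_pos: [0.6964, 0.1407, 0.2848]
ee_rot: [-1.908, 1.57, 0.68]
force: [0.9, 1.3, -0.1]
width: 0.0157
```

>>> apply_moves:
  commands:
    - {"dx":0,"dy":0,"dz":0,"spin":0,"hand":1}
    - {"dx":0,"dy":0,"dz":0,"spin":0,"hand":1}
    - {"dx":0,"dy":0,"dz":0,"spin":0,"hand":1}
    - {"dx":0,"dy":0,"dz":0,"spin":0,"hand":1}
    - {"dx":0,"dy":0,"dz":0,"spin":0,"hand":1}
  grip_force: 30

```text
t: 14.35
eef_pos: [0.6964, 0.1406, 0.2847]
ee_rot: [-1.937, 1.571, 0.65]
force: [0.2, 0.9, 0.2]
width: 0.0157
```

```bash
python3 - <<'E'
from h import *
s,im=grab('wrist','w7');_,t=grab('scene','s7');R=rot(s['ee_rot']);print(s['eef_pos'],np.degrees(np.arctan2(R[1,2],R[0,2])),s['t'],s['width'],s['force'])
cv2.imwrite('pics/w7b.png',cv2.resize(im,(768,576)));crop(t,200,110,380,290,4,'s7b')
A=np.array([.587,.209]);d=s['eef_pos'][:2]-A;print(np.linalg.norm(d),np.degrees(np.arctan2(d[1],d[0])))
th=-31.8
def P(a):a=np.radians(a);return A+.129*np.array([np.cos(a),np.sin(a)])
for k in range(12):
    a0,a1=th,th-8; print(round(a1,1),((P(a1)-P(a0))*1000).round(1)); th=a1
E
```

```text
[0.69643587 0.14059119 0.28469092] 148.23712886418923 14.35 0.015703609990633555 [0.23472909 0.90240685 0.24276425]
0.1290580298856275 -32.009670035248476
-39.8 [-10.5 -14.6]
-47.8 [-12.5 -13. ]
-55.8 [-14.1 -11.1]
-63.8 [-15.6  -9.1]
-71.8 [-16.7  -6.8]
-79.8 [-17.4  -4.4]
-87.8 [-17.9  -1.9]
-95.8 [-18.    0.6]
-103.8 [-17.7   3.1]
-111.8 [-17.1   5.5]
-119.8 [-16.2   7.8]
-127.8 [-15.  10.]
```

View pics/w7b.png

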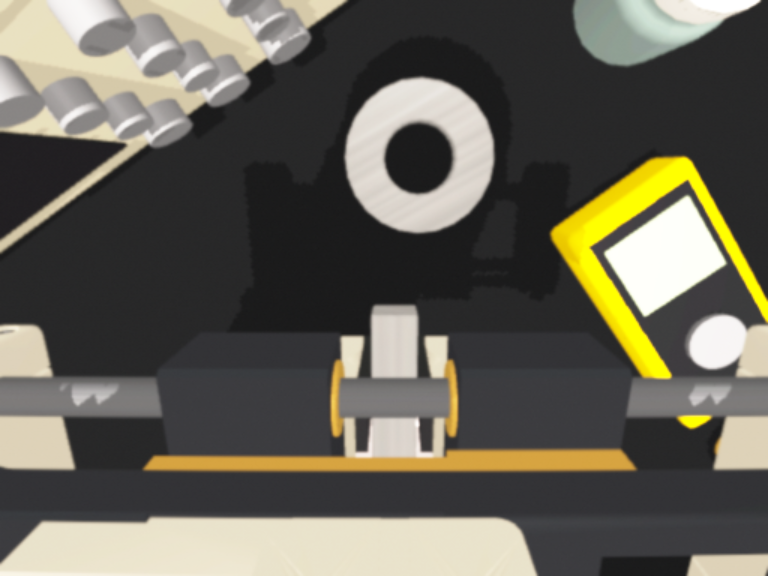

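View pics/s7b.png

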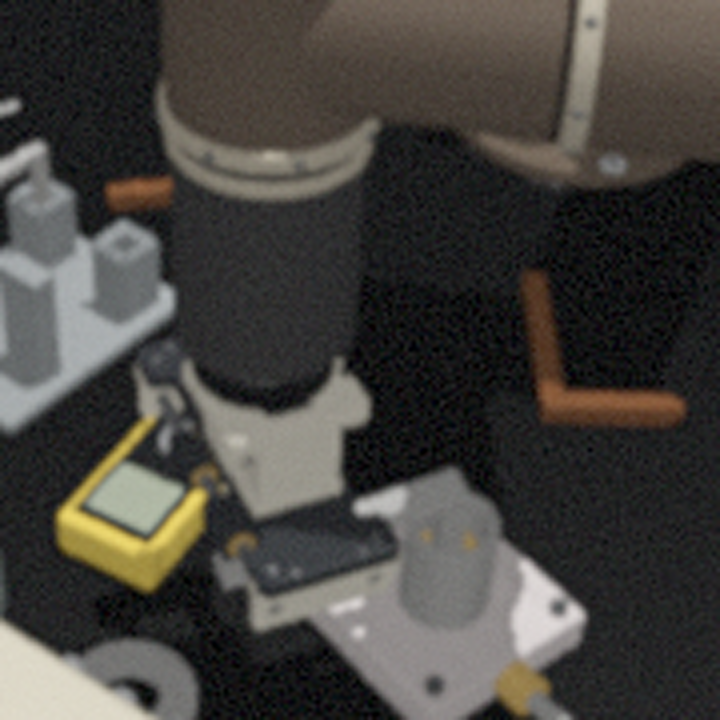

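>>> apply_moves:
  commands:
    - {"dx":-10.5,"dy":-14.6,"dz":0,"spin":-8,"hand":1}
    - {"dx":-12.5,"dy":-13,"dz":0,"spin":-8,"hand":1}
    - {"dx":-14.1,"dy":-11.1,"dz":0,"spin":-8,"hand":1}
    - {"dx":-15.6,"dy":-9.1,"dz":0,"spin":-8,"hand":1}
    - {"dx":0,"dy":0,"dz":0,"spin":0,"hand":1}

```text
t: 15.08
eef_pos: [0.6431, 0.0932, 0.2852]
ee_rot: [-1.122, 1.568, 0.905]
force: [-0.0, 5.3, -1.5]
width: 0.0159
```

>>> apply_moves:
  commands:
    - {"dx":-16.7,"dy":-6.8,"dz":0,"spin":-8,"hand":1}
    - {"dx":-17.4,"dy":-4.4,"dz":0,"spin":-8,"hand":1}
    - {"dx":-17.9,"dy":-1.9,"dz":0,"spin":-8,"hand":1}
    - {"dx":-18,"dy":0.6,"dz":0,"spin":-8,"hand":1}
    - {"dx":0,"dy":0,"dz":0,"spin":0,"hand":1}

```text
t: 15.7
eef_pos: [0.5737, 0.0814, 0.2855]
ee_rot: [-0.86, 1.567, 0.609]
force: [2.1, 7.0, -1.7]
width: 0.0156
```

```bash
python3 - <<'E'
from h import *
s=status.get_state();R=rot(s['ee_rot']);print(s['eef_pos'],np.degrees(np.arctan2(R[1,2],R[0,2])),s['force'],s['moment'])
A=np.array([.587,.209]);d=s['eef_pos'][:2]-A;print(np.linalg.norm(d),np.degrees(np.arctan2(d[1],d[0])))
th=-95.8
def P(a):a=np.radians(a);return A+.129*np.array([np.cos(a),np.sin(a)])
for k in range(15):
    a0,a1=th,th-2; print(round(a1,1),((P(a1)-P(a0))*1000).round(1)); th=a1
E
```

```text
[0.57370881 0.08139424 0.2855279 ] 84.18829891911157 [ 2.13274882  7.00241533 -1.70452484] [ 2.0254609  -0.81077069  0.0728839 ]
0.12829608486261607 -95.94638313051493
-97.8 [-4.5  0.5]
-99.8 [-4.4  0.7]
-101.8 [-4.4  0.8]
-103.8 [-4.4  1. ]
-105.8 [-4.4  1.2]
-107.8 [-4.3  1.3]
-109.8 [-4.3  1.5]
-111.8 [-4.2  1.6]
-113.8 [-4.2  1.7]
-115.8 [-4.1  1.9]
-117.8 [-4.  2.]
-119.8 [-3.9  2.2]
-121.8 [-3.9  2.3]
-123.8 [-3.8  2.4]
-125.8 [-3.7  2.6]
```

>>> apply_moves:
  commands:
    - {"dx":-4.5,"dy":0.8,"dz":0,"spin":-2,"hand":1}
    - {"dx":-4.4,"dy":0.9,"dz":0,"spin":-2,"hand":1}
    - {"dx":-4.4,"dy":1,"dz":0,"spin":-2,"hand":1}
    - {"dx":-4.4,"dy":1.1,"dz":0,"spin":-2,"hand":1}
    - {"dx":0,"dy":0,"dz":0,"spin":0,"hand":1}

```text
t: 16.32
eef_pos: [0.5567, 0.0846, 0.2854]
ee_rot: [-0.964, 1.568, 0.368]
force: [4.2, 3.5, -0.7]
width: 0.0157
```

>>> apply_moves:
  commands:
    - {"dx":-4.4,"dy":1.2,"dz":0,"spin":-2,"hand":1}
    - {"dx":-4.3,"dy":1.3,"dz":0,"spin":-2,"hand":1}
    - {"dx":0,"dy":0,"dz":0,"spin":0,"hand":1}
    - {"dx":0,"dy":0,"dz":0,"spin":0,"hand":1}
    - {"dx":0,"dy":0,"dz":0,"spin":0,"hand":1}

```text
t: 16.95
eef_pos: [0.5483, 0.087, 0.2853]
ee_rot: [-0.914, 1.568, 0.348]
force: [3.3, 3.0, 0.5]
width: 0.0155
```

>>> apply_moves:
  commands:
    - {"dx":-4.3,"dy":1.5,"dz":0,"spin":-2,"hand":1}
    - {"dx":-4.2,"dy":1.6,"dz":0,"spin":-2,"hand":1}
    - {"dx":0,"dy":0,"dz":0,"spin":0,"hand":1}
    - {"dx":0,"dy":0,"dz":0,"spin":0,"hand":1}
    - {"dx":0,"dy":0,"dz":0,"spin":0,"hand":1}

```text
t: 17.58
eef_pos: [0.5398, 0.09, 0.2853]
ee_rot: [-0.859, 1.568, 0.333]
force: [3.4, 3.0, 0.4]
width: 0.0157
```

>>> apply_moves:
  commands:
    - {"dx":-4.2,"dy":1.7,"dz":0,"spin":-2,"hand":1}
    - {"dx":0,"dy":0,"dz":0,"spin":0,"hand":1}
    - {"dx":-4.1,"dy":1.9,"dz":0,"spin":-2,"hand":1}
    - {"dx":0,"dy":0,"dz":0,"spin":0,"hand":1}
    - {"dx":0,"dy":0,"dz":0,"spin":0,"hand":1}

```text
t: 18.2
eef_pos: [0.5317, 0.0937, 0.2855]
ee_rot: [-0.83, 1.568, 0.293]
force: [5.5, 2.5, 0.3]
width: 0.0156
```

>>> apply_moves:
  commands:
    - {"dx":-4,"dy":2,"dz":0,"spin":-2,"hand":1}
    - {"dx":0,"dy":0,"dz":0,"spin":0,"hand":1}
    - {"dx":0,"dy":0,"dz":0,"spin":0,"hand":1}
    - {"dx":0,"dy":0,"dz":0,"spin":0,"hand":1}
    - {"dx":0,"dy":0,"dz":0,"spin":0,"hand":1}

```text
t: 18.82
eef_pos: [0.5281, 0.0957, 0.2858]
ee_rot: [-0.849, 1.567, 0.239]
force: [6.1, 1.8, 1.3]
width: 0.0161
```

>>> apply_moves:
  commands:
    - {"dx":-3.9,"dy":2.2,"dz":0,"spin":-2,"hand":1}
    - {"dx":0,"dy":0,"dz":0,"spin":0,"hand":1}
    - {"dx":0,"dy":0,"dz":0,"spin":0,"hand":1}
    - {"dx":0,"dy":0,"dz":0,"spin":0,"hand":1}
    - {"dx":0,"dy":0,"dz":0,"spin":0,"hand":1}

```text
t: 19.45
eef_pos: [0.5245, 0.0978, 0.2861]
ee_rot: [-0.896, 1.566, 0.158]
force: [7.2, 1.1, 2.1]
width: 0.0154
```

```bash
python3 - <<'E'
from h import *
s,im=grab('wrist','w8');_,t=grab('top','t8');R=rot(s['ee_rot']);print(s['eef_pos'],np.degrees(np.arctan2(R[1,2],R[0,2])),s['t'],s['width'],s['force'],s['moment'])
A=np.array([.587,.209]);d=s['eef_pos'][:2]-A;print(np.linalg.norm(d),np.degrees(np.arctan2(d[1],d[0])))
cv2.imwrite('pics/w8b.png',cv2.resize(im,(768,576)));crop(t,120,120,240,220,6,'t8b')
E
```

```text
[0.52452173 0.09777842 0.28614674] 60.383446711486364 19.45 0.01540396965934186 [7.15199514 1.05003764 2.10377661] [ 0.01629478 -2.40664084  0.18586925]
0.12756870343913218 -119.32492470132959
```

View pics/w8b.png

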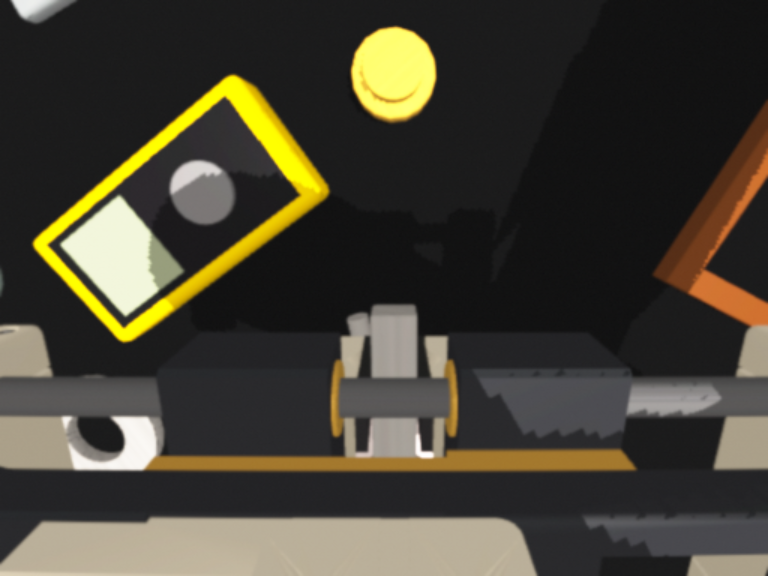

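View pics/t8b.png

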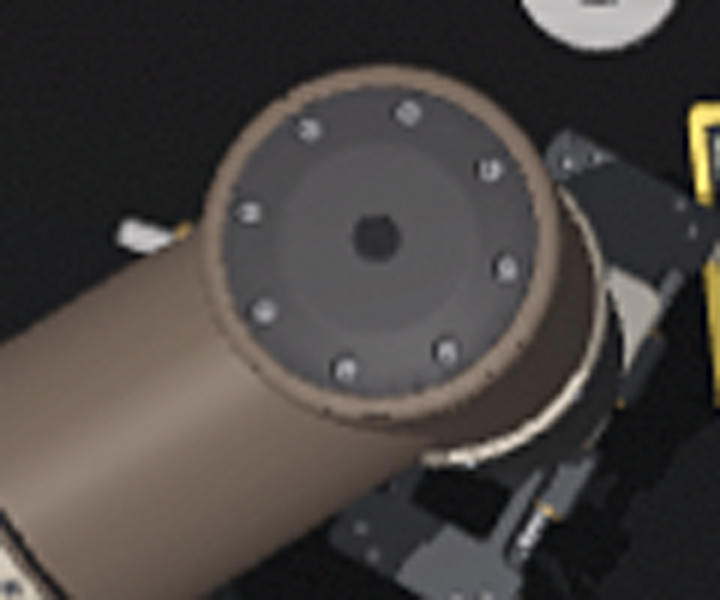

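>>> apply_moves:
  commands:
    - {"dx":-3.9,"dy":2.3,"dz":0,"spin":-2,"hand":1}
    - {"dx":0,"dy":0,"dz":0,"spin":0,"hand":1}
    - {"dx":0,"dy":0,"dz":0,"spin":0,"hand":1}
    - {"dx":0,"dy":0,"dz":0,"spin":0,"hand":1}
    - {"dx":0,"dy":0,"dz":0,"spin":0,"hand":1}

```text
t: 20.18
eef_pos: [0.521, 0.1, 0.2865]
ee_rot: [-0.919, 1.565, 0.101]
force: [9.6, -1.5, 3.4]
width: 0.0162
```

```bash
python3 - <<'E'
from h import *
s=status.get_state();R=rot(s['ee_rot']);print(s['eef_pos'],np.degrees(np.arctan2(R[1,2],R[0,2])),s['t'],s['width'],s['force'],s['moment'])
print(R.round(3))
A=np.array([.587,.209]);d=s['eef_pos'][:2]-A;print(np.linalg.norm(d),np.degrees(np.arctan2(d[1],d[0])))
r=s['eef_pos']+R[:,0]*.159-np.array([.587,.209,.08]); 
# moment about spindle axis from tool force+moment at TCP (on tool)
rt=s['eef_pos']-np.array([.587,.209,0]); print('Mz about spindle', np.cross(rt,s['force'])[2]+s['moment'][2])
E
```

```text
[0.52100853 0.09999161 0.28652246] 58.410241193499076 20.175 0.01624881325596752 [ 9.60939955 -1.50188189  3.43002586] [-0.65519347 -2.92635145  0.3723425 ]
[[ 0.006 -0.852  0.524]
 [ 0.001  0.524  0.852]
 [-1.    -0.005  0.004]]
0.12742725026708052 -121.18986235435511
Mz about spindle 1.5189591026780782
```

>>> apply_moves:
  commands:
    - {"dx":-3.8,"dy":2.4,"dz":0,"spin":-2,"hand":1}
    - {"dx":0,"dy":0,"dz":0,"spin":0,"hand":1}
    - {"dx":0,"dy":0,"dz":0,"spin":0,"hand":1}
    - {"dx":0,"dy":0,"dz":0,"spin":0,"hand":1}
    - {"dx":0,"dy":0,"dz":0,"spin":0,"hand":1}

```text
t: 20.8
eef_pos: [0.5175, 0.1023, 0.2869]
ee_rot: [-0.911, 1.564, 0.073]
force: [10.1, -2.5, 4.5]
width: 0.0154
```

```bash
python3 - <<'E'
from h import *
s=status.get_state();R=rot(s['ee_rot']);print(s['eef_pos'],np.degrees(np.arctan2(R[1,2],R[0,2])),s['t'],s['width'],s['force'],s['moment'])
rt=s['eef_pos']-np.array([.587,.209,0]); print('Mz about spindle', np.cross(rt,s['force'])[2]+s['moment'][2],np.degrees(np.arctan2(rt[1],rt[0])))
E
```

```text
[0.51750315 0.10232034 0.28686159] 56.42931682312823 20.8 0.015422244177111745 [10.1423314  -2.5120267   4.51350722] [-1.20637084 -3.43102804  0.48394854]
Mz about spindle 1.740506961733785 -123.08237846424795
```

```bash
python3 - <<'E'
from h import *
s,im=grab('scene','s9')
crop(im,250,170,370,290,5,'s9b')
E
```

```text
(no output)
```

View pics/s9b.png

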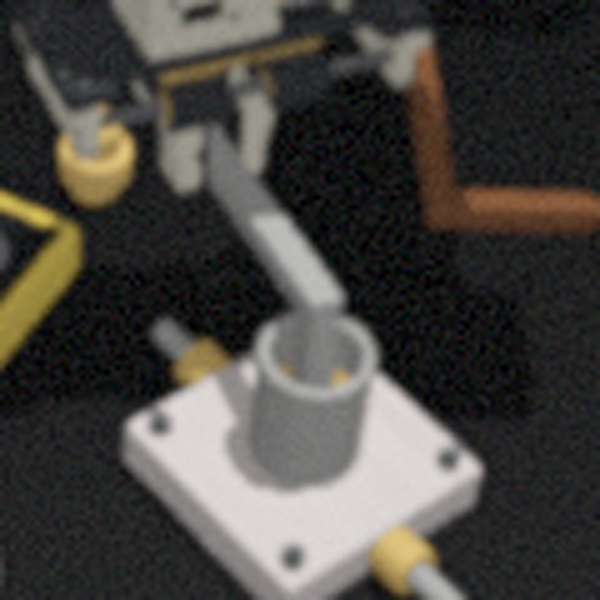

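```bash
python3 - <<'E'
from h import *
c=cam('scene')
def px(l): return np.array(l)/5.+[250-.4,170-.4]
# top-face right edge and left edge
for l in ([[345,297],[275,210]],[[302,308],[250,218]]):
    P=onz(c,px(l),0.137);d=P[1]-P[0];print(P.round(4),np.degrees(np.arctan2(d[1],d[0])))
s=status.get_state();A=np.array([.587,.209,.0])
yaw=np.radians(-123.5);u=np.array([np.cos(yaw),np.sin(yaw),0])
print((proj(c,[A-u*.008+[0,0,.138],A+u*.06+[0,0,.138],A+[0,0,.075]])-[250,170])*5)
E
```

```text
[[0.5795 0.2175 0.137 ]
 [0.5485 0.1592 0.137 ]] -117.98565195855392
[[0.5979 0.2047 0.137 ]
 [0.5608 0.1523 0.137 ]] -125.29140041426682
[[327.19597294 306.57373929]
 [267.08298847 212.36282269]
 [307.44017027 383.4993986 ]]
```

>>> apply_moves:
  commands:
    - {"dx":-3.7,"dy":2.6,"dz":0,"spin":-2,"hand":1}
    - {"dx":0,"dy":0,"dz":0,"spin":0,"hand":1}
    - {"dx":-3.6,"dy":2.7,"dz":0,"spin":-2,"hand":1}
    - {"dx":0,"dy":0,"dz":0,"spin":0,"hand":1}
    - {"dx":0,"dy":0,"dz":0,"spin":0,"hand":1}

```text
t: 21.48
eef_pos: [0.5104, 0.1075, 0.2872]
ee_rot: [-0.886, 1.563, 0.029]
force: [9.8, -4.6, 7.4]
width: 0.016
```

```bash
cat > st.py <<'E'
from h import *
s=status.get_state();R=rot(s['ee_rot']);print(s['eef_pos'].round(4),np.degrees(np.arctan2(R[1,2],R[0,2])).round(2),s['t'],s['width'].__round__(4),s['force'].round(1),s['moment'].round(2))
rt=s['eef_pos']-np.array([.587,.209,0]); print('Mz about spindle', np.cross(rt,s['force'])[2]+s['moment'][2],np.linalg.norm(rt[:2]),np.degrees(np.arctan2(rt[1],rt[0])))
E
python3 st.py
```

```text
[0.5104 0.1075 0.2872] 52.45 21.475 0.016 [ 9.8 -4.6  7.4] [-2.   -3.75  0.41]
Mz about spindle 1.758620805983158 0.1271558058642976 -127.0216947957462
```

>>> apply_moves:
  commands:
    - {"dx":3.6,"dy":-2.7,"dz":0,"spin":2,"hand":1}
    - {"dx":3.7,"dy":-2.6,"dz":0,"spin":2,"hand":1}
    - {"dx":3.8,"dy":-2.4,"dz":0,"spin":2,"hand":1}
    - {"dx":0,"dy":0,"dz":0,"spin":0,"hand":1}
    - {"dx":0,"dy":0,"dz":0,"spin":0,"hand":1}

```text
t: 22.1
eef_pos: [0.5205, 0.1002, 0.2864]
ee_rot: [-0.774, 1.566, 0.245]
force: [4.6, 1.2, 6.7]
width: 0.0156
```

```bash
python3 st.py
```

```text
[0.5205 0.1002 0.2864] 58.37 22.1 0.0156 [4.6 1.2 6.7] [ 0.52 -1.63  0.13]
Mz about spindle 0.5530907770060338 0.12751546062070018 -121.44776562334538
```

>>> apply_moves:
  commands:
    - {"dx":0,"dy":0,"dz":0,"spin":0,"hand":0.35}
    - {"dx":0,"dy":0,"dz":0,"spin":0,"hand":0.35}
    - {"dx":0,"dy":0,"dz":0,"spin":0,"hand":0.35}
    - {"dx":0,"dy":0,"dz":20,"spin":0,"hand":0.35}
    - {"dx":0,"dy":0,"dz":40,"spin":0,"hand":0.35}

```text
t: 22.72
eef_pos: [0.5178, 0.0993, 0.3433]
ee_rot: [2.569, 1.565, -2.698]
force: [-0.3, 0.8, 0.3]
width: 0.0557
```

>>> apply_moves:
  commands:
    - {"dx":27,"dy":42,"dz":25,"spin":0,"hand":0.35}
    - {"dx":28,"dy":42,"dz":0,"spin":0,"hand":0.35}
    - {"dx":28,"dy":42,"dz":0,"spin":0,"hand":0.35}
    - {"dx":26,"dy":40,"dz":0,"spin":0,"hand":0.35}
    - {"dx":0,"dy":0,"dz":0,"spin":0,"hand":0.35}

```text
t: 23.35
eef_pos: [0.6285, 0.2681, 0.3673]
ee_rot: [2.711, 1.568, -2.554]
force: [-1.5, -0.9, -0.5]
width: 0.0568
```

```bash
python3 st.py; python3 - <<'E'
from h import *
s,im=grab('wrist','w10');np.save('w10.npy',np.r_[s['eef_pos'],s['ee_rot']])
c=cam('wrist',s);p=proj(c,[[.587,.209,.075]])[0];print(p)
cv2.imwrite('pics/w10b.png',cv2.resize(im,(768,576)))
x,y=p.astype(int);y0=max(y-45,0);crop(im,x-50,y0,x+50,y0+90,6,'w10c');print(x-50,y0)
E
```

```text
[0.6285 0.2681 0.3673] 58.33 23.35 0.0568 [-1.5 -0.9 -0.5] [ 0.02  0.16 -0.  ]
Mz about spindle 0.049613827150413764 0.07221481833636055 54.91189448158677
[266.67272845 113.64645899]
216 68
```

View pics/w10b.png

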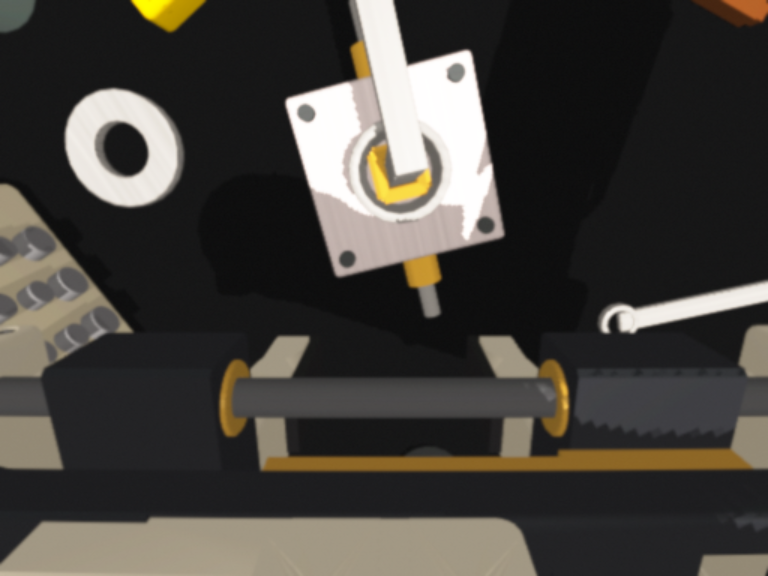

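View pics/w10c.png

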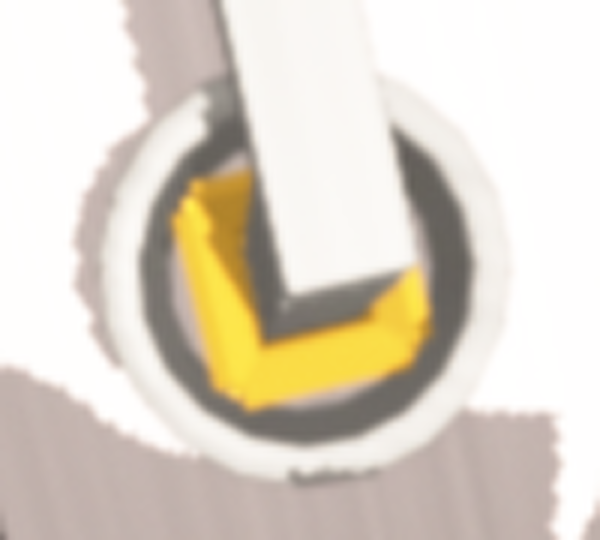

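```bash
python3 - <<'E'
from h import *
v=np.load('w10.npy');c=cam('wrist',dict(eef_pos=v[:3],ee_rot=v[3:]))
def a(l,z):
    P=onz(c,l,z);d=P[1]-P[0];return np.degrees(np.arctan2(d[1],d[0])).round(1),np.linalg.norm(d).round(4)
q=lambda l:np.array(l)/6.+[216-.42,68-.42]
print('spindle L',a(q([[175,225],[218,390]]),.08),'bottom',a(q([[248,408],[412,362]]),.08))
w=lambda l:np.array(l)/1.5
print('plate',a(w([[287,100],[340,275]]),.03),a(w([[340,275],[503,235]]),.03),a(w([[503,235],[470,50]]),.03),a(w([[470,50],[287,100]]),.03))
print('key',a(q([[292,295],[232,45]]),.138),a(q([[412,268],[370,45]]),.138), a(w([[370,0],[390,175]]),.138), a(w([[396,0],[425,170]]),.138))
print('pipe',a(w([[362,60],[430,300]]),.015))
E
```

```text
spindle L (np.float64(72.6), np.float64(0.0247)) bottom (np.float64(163.7), np.float64(0.0257))
plate (np.float64(73.0), np.float64(0.1266)) (np.float64(162.3), np.float64(0.1245)) (np.float64(-108.1), np.float64(0.1266)) (np.float64(-17.7), np.float64(0.1268))
key (np.float64(-107.7), np.float64(0.0282)) (np.float64(-109.6), np.float64(0.0249)) (np.float64(64.9), np.float64(0.0727)) (np.float64(69.3), np.float64(0.0713))
pipe (np.float64(74.6), np.float64(0.182))
```

```bash
python3 - <<'E'
from h import *
v=np.load('w10.npy');c=cam('wrist',dict(eef_pos=v[:3],ee_rot=v[3:]))
im=cv2.imread('pics/w10.png');crop(im,215,0,305,130,4.5,'w10d')
E
```

```text
(no output)
```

View pics/w10d.png

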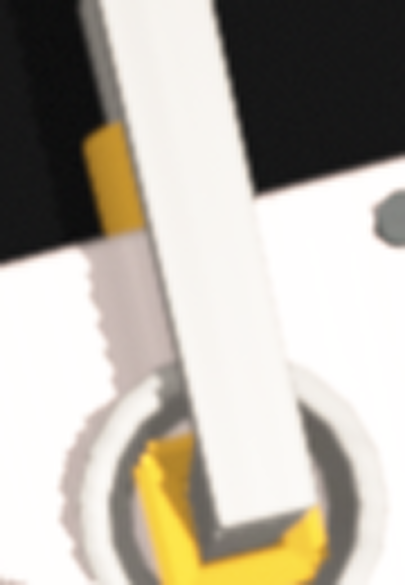

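```bash
python3 - <<'E'
from h import *
v=np.load('w10.npy');c=cam('wrist',dict(eef_pos=v[:3],ee_rot=v[3:]))
q=lambda l:np.array(l)/4.5+[215-.39,-.39]
for zf in(.138,.135):
  P=np.array([onz(c,q([p]),z)[0] for p,z in (((266,515),.138),((155,0),zf))]);d=P[0]-P[1];yaw=np.arctan2(-d[1],-d[0]);print(P.round(4),np.degrees(yaw),np.linalg.norm(d))
  u=np.array([np.cos(yaw),np.sin(yaw),0]);print('axis',P[0]+.008*u,'mid',P[0]+(.008+.0434)*u)
W=onz(c,q([[97,0],[213,0]]),.136);print(np.linalg.norm(W[0]-W[1]))
E
```

```text
[[0.5836 0.2111 0.138 ]
 [0.5604 0.1423 0.138 ]] -108.64994277211929 0.07259498897426007
axis [0.58104301 0.2035361  0.138     ] mid [0.56716433 0.16241503 0.138     ]
[[0.5836 0.2111 0.138 ]
 [0.56   0.1414 0.135 ]] -108.73417075600808 0.07365527954087245
axis [0.58103187 0.20353987 0.138     ] mid [0.56709275 0.16243925 0.138     ]
0.016596141908090372
```

>>> apply_moves:
  commands:
    - {"dx":-20.5,"dy":-35,"dz":0,"spin":4.3,"hand":0.35}
    - {"dx":-20.5,"dy":-35,"dz":0,"spin":4.3,"hand":0.35}
    - {"dx":-20.5,"dy":-35.5,"dz":0,"spin":4.4,"hand":0.35}
    - {"dx":0,"dy":0,"dz":-20,"spin":0,"hand":0.35}
    - {"dx":0,"dy":0,"dz":-20,"spin":0,"hand":0.35}

```text
t: 24.02
eef_pos: [0.5651, 0.1586, 0.3299]
ee_rot: [-0.283, 1.57, 0.959]
force: [-0.7, -0.0, 0.3]
width: 0.0567
```

```bash
python3 st.py; python3 - <<'E'
from h import *
s,im=grab('wrist','w11');np.save('w11.npy',np.r_[s['eef_pos'],s['ee_rot']])
cv2.imwrite('pics/w11b.png',cv2.resize(im,(768,576)))
E
```

```text
[0.5651 0.1586 0.3299] 71.17 24.025 0.0567 [-0.7 -0.   0.3] [0.02 0.12 0.02]
Mz about spindle -0.016020897929042814 0.05493199092594106 -113.48861104667398
```

View pics/w11b.png

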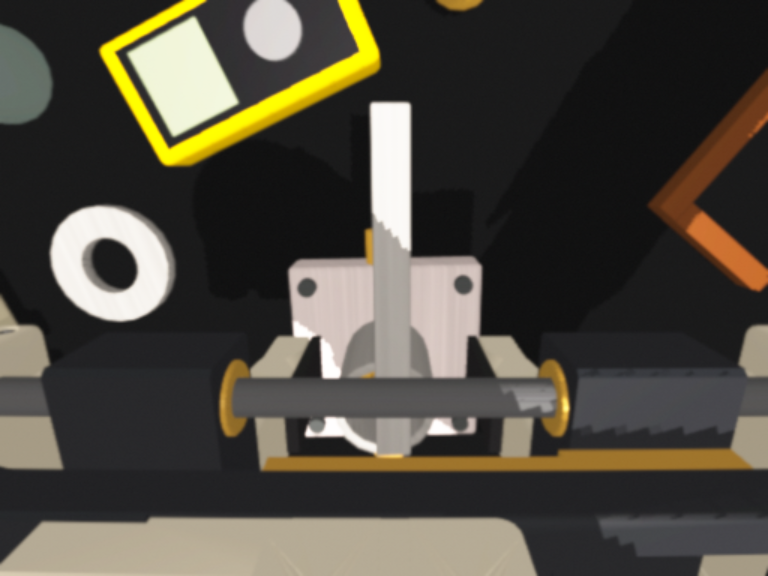

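```bash
python3 - <<'E'
from h import *
v=np.load('w11.npy');c=cam('wrist',dict(eef_pos=v[:3],ee_rot=v[3:]));R=rot(v[3:])
for z in(.138,.131):
  e=onz(c,[[390/1.5,102/1.5]],z)[0]; print(e,(e-v[:3])@R[:,2],(e-v[:3])@R[:,1])
e=onz(c,[[393/1.5,330/1.5]],.136)[0]; print(e,(e-v[:3])@R[:,2],(e-v[:3])@R[:,1])
E
```

```text
[0.53514073 0.06726005 0.138     ] -0.09629384664376675 -0.0010868899410659458
[0.53489449 0.06634963 0.131     ] -0.09724056545665659 -0.0011461127349000682
[0.56334373 0.15294096 0.136     ] -0.006097381811828293 -0.00012052186778137774
```

>>> apply_moves:
  commands:
    - {"dx":1.8,"dy":5.2,"dz":-15,"spin":0,"hand":0.35}
    - {"dx":0,"dy":0,"dz":-15,"spin":0,"hand":0.35}
    - {"dx":0,"dy":0,"dz":-12.5,"spin":0,"hand":0.35}
    - {"dx":0,"dy":0,"dz":0,"spin":0,"hand":0.35}
    - {"dx":0,"dy":0,"dz":0,"spin":0,"hand":1}

```text
t: 24.7
eef_pos: [0.5682, 0.1656, 0.2874]
ee_rot: [-1.462, 1.57, -0.219]
force: [0.7, 0.3, -0.3]
width: 0.0515
```

>>> apply_moves:
  commands:
    - {"dx":0,"dy":0,"dz":0,"spin":0,"hand":1}
    - {"dx":0,"dy":0,"dz":0,"spin":0,"hand":1}
    - {"dx":0,"dy":0,"dz":0,"spin":0,"hand":1}
    - {"dx":0,"dy":0,"dz":0,"spin":0,"hand":1}
    - {"dx":0,"dy":0,"dz":0,"spin":0,"hand":1}
  grip_force: 40

```text
t: 25.32
eef_pos: [0.5684, 0.1654, 0.2874]
ee_rot: [-1.208, 1.57, 0.036]
force: [2.6, -1.9, 1.2]
width: 0.0157
```

```bash
python3 st.py
```

```text
[0.5684 0.1654 0.2874] 71.24 25.325 0.0157 [ 2.6 -1.9  1.2] [-0.56 -0.97 -0.11]
Mz about spindle 0.04167456604964852 0.0474136028233079 -113.13520617565308
```

>>> apply_moves:
  commands:
    - {"dx":0,"dy":0,"dz":5,"spin":0,"hand":1}
    - {"dx":0,"dy":0,"dz":10,"spin":0,"hand":1}
    - {"dx":0,"dy":0,"dz":12,"spin":0,"hand":1}
    - {"dx":0,"dy":0,"dz":12,"spin":0,"hand":1}
    - {"dx":0,"dy":0,"dz":15,"spin":0,"hand":1}

```text
t: 25.95
eef_pos: [0.5675, 0.1654, 0.342]
ee_rot: [1.982, 1.57, -3.058]
force: [0.1, 0.4, -4.0]
width: 0.0157
```

>>> apply_moves:
  commands:
    - {"dx":0,"dy":0,"dz":20,"spin":0,"hand":1}
    - {"dx":0,"dy":0,"dz":25,"spin":0,"hand":1}
    - {"dx":0,"dy":0,"dz":0,"spin":0,"hand":1}
    - {"dx":0,"dy":0,"dz":0,"spin":0,"hand":1}
    - {"dx":0,"dy":0,"dz":0,"spin":0,"hand":1}

```text
t: 26.58
eef_pos: [0.5676, 0.1653, 0.385]
ee_rot: [2.328, 1.569, -2.712]
force: [-0.1, -0.4, -3.8]
width: 0.0156
```

```bash
python3 st.py; python3 - <<'E'
from h import *
s,im=grab('wrist','w12');np.save('w12.npy',np.r_[s['eef_pos'],s['ee_rot']])
_,t=grab('scene','s12')
cv2.imwrite('pics/w12b.png',cv2.resize(im,(768,576)));crop(t,230,110,380,290,4,'s12b')
E
```

```text
[0.5676 0.1653 0.385 ] 71.23 26.575 0.0156 [-0.1 -0.4 -3.8] [ 0.01  0.06 -0.04]
Mz about spindle -0.034653275730613026 0.04779841720037981 -113.92065913115286
```

View pics/w12b.png

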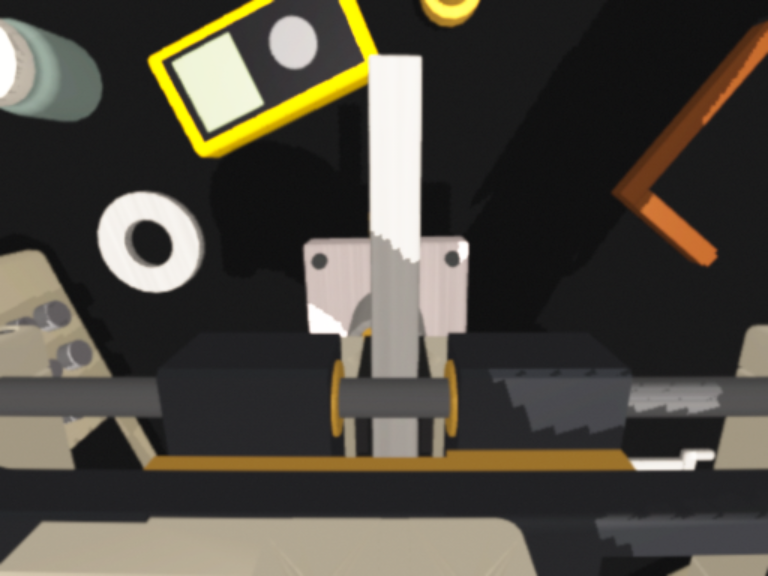

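View pics/s12b.png

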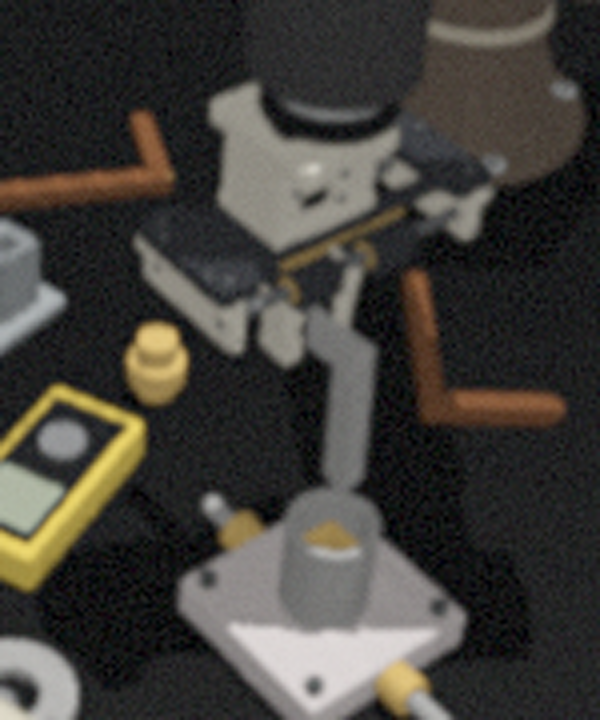

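>>> apply_moves:
  commands:
    - {"dx":-5.3,"dy":-31.6,"dz":0,"spin":10.4,"hand":1}
    - {"dx":-5.3,"dy":-31.6,"dz":0,"spin":10.4,"hand":1}
    - {"dx":-5.3,"dy":-31.6,"dz":0,"spin":10.4,"hand":1}
    - {"dx":-5.3,"dy":-31.6,"dz":0,"spin":10.4,"hand":1}
    - {"dx":-5.3,"dy":-31.6,"dz":0,"spin":10.4,"hand":1}

```text
t: 27.3
eef_pos: [0.5412, 0.0065, 0.3857]
ee_rot: [1.356, 1.57, -2.77]
force: [0.8, 0.2, -3.6]
width: 0.0154
```

>>> apply_moves:
  commands:
    - {"dx":-5.3,"dy":-31.6,"dz":0,"spin":10.4,"hand":1}
    - {"dx":-5.3,"dy":-31.6,"dz":0,"spin":10.4,"hand":1}
    - {"dx":-5.3,"dy":-31.6,"dz":0,"spin":10.4,"hand":1}
    - {"dx":-5.3,"dy":-31.6,"dz":0,"spin":10.4,"hand":1}
    - {"dx":-5.3,"dy":-31.6,"dz":0,"spin":10.4,"hand":1}

```text
t: 27.92
eef_pos: [0.5147, -0.1516, 0.3857]
ee_rot: [0.129, 1.57, -3.09]
force: [0.3, 0.0, -3.4]
width: 0.0159
```

>>> apply_moves:
  commands:
    - {"dx":0,"dy":0,"dz":0,"spin":0.5,"hand":1}
    - {"dx":0,"dy":0,"dz":0,"spin":0,"hand":1}
    - {"dx":0,"dy":0,"dz":0,"spin":0,"hand":1}
    - {"dx":0,"dy":0,"dz":0,"spin":0,"hand":1}
    - {"dx":0,"dy":0,"dz":0,"spin":0,"hand":1}

```text
t: 28.55
eef_pos: [0.5151, -0.1501, 0.3862]
ee_rot: [-2.484, 1.571, 0.583]
force: [-0.1, 0.0, -3.8]
width: 0.016
```

```bash
python3 st.py; python3 - <<'E'
from h import *
s,im=grab('wrist','w13');np.save('w13.npy',np.r_[s['eef_pos'],s['ee_rot']])
_,t=grab('scene','s13')
cv2.imwrite('pics/w13b.png',cv2.resize(im,(768,576)));crop(t,150,70,290,220,5,'s13b')
E
```

```text
[ 0.5151 -0.1501  0.3862] 175.76 28.55 0.016 [-0.1  0.  -3.8] [-0.09  0.19 -0.03]
Mz about spindle -0.07485835453631362 0.3662675446671328 -101.31923857397295
```

View pics/w13b.png

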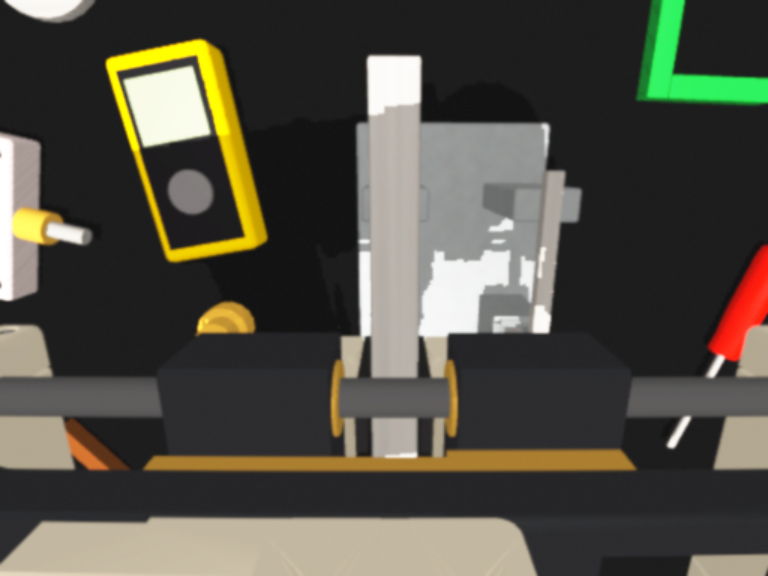

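View pics/s13b.png

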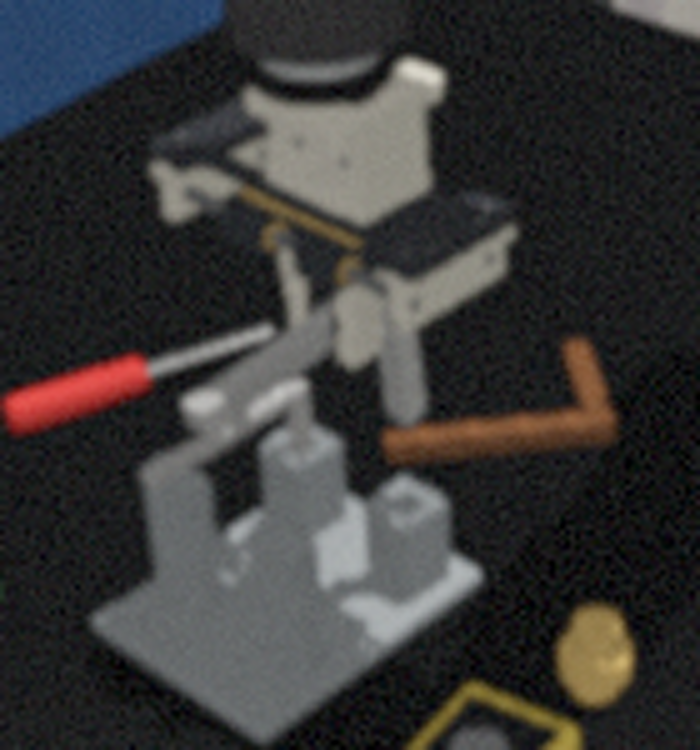

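```bash
python3 - <<'E'
from h import *
c=cam('scene')
# expected pixel of foot for untilted & tilted
for nm,tcp,px in (('s4',[.510,-.1504,.3851],(229.4,153)),('s13',[.5151,-.1501,.3862],(231.4,153))):
    u=np.array([np.cos(np.radians(-4.3)),np.sin(np.radians(-4.3)),0]);g=np.array(tcp)-[0,0,.159]
    for t in (0,3.5):
        T=np.radians(t);l=u*np.cos(T)-np.array([0,0,1])*np.sin(T);d=-np.array([0,0,1])*np.cos(T)-u*np.sin(T)
        foot=g-.0438*l+.095*d; end=g+.103*l
        print(nm,t,foot.round(4),'foot',proj(c,foot)[0].round(1),'end top',proj(c,end-d*.008)[0].round(1),'meas foot',px)
E
```

```text
s4 0 [ 0.4663 -0.1471  0.1311] foot [229.6 153.8] end top [189.  146.8] meas foot (229.4, 153)
s4 3.5 [ 0.4606 -0.1467  0.134 ] foot [231.  152.1] end top [189.1 148.8] meas foot (229.4, 153)
s13 0 [ 0.4714 -0.1468  0.1322] foot [228.6 154.3] end top [187.7 147.4] meas foot (231.4, 153)
s13 3.5 [ 0.4657 -0.1464  0.1351] foot [229.9 152.7] end top [187.8 149.5] meas foot (231.4, 153)
```

>>> apply_moves:
  commands:
    - {"dx":0,"dy":-0.5,"dz":-20,"spin":0,"hand":1}
    - {"dx":0,"dy":0,"dz":-20,"spin":0,"hand":1}
    - {"dx":0,"dy":0,"dz":-10,"spin":0,"hand":1}
    - {"dx":0,"dy":0,"dz":-8,"spin":0,"hand":1}
    - {"dx":0,"dy":0,"dz":-8,"spin":0,"hand":1}

```text
t: 29.28
eef_pos: [0.5153, -0.151, 0.3202]
ee_rot: [3.111, 1.57, -0.105]
force: [0.9, 0.1, -3.9]
width: 0.0159
```

>>> apply_moves:
  commands:
    - {"dx":-0.5,"dy":0,"dz":-8,"spin":0,"hand":1}
    - {"dx":-0.5,"dy":0,"dz":-8,"spin":0,"hand":1}
    - {"dx":-0.5,"dy":0,"dz":-8,"spin":0,"hand":1}
    - {"dx":0,"dy":0,"dz":0,"spin":0,"hand":1}
    - {"dx":0,"dy":0,"dz":0,"spin":0,"hand":1}

```text
t: 29.9
eef_pos: [0.5136, -0.1511, 0.2963]
ee_rot: [2.951, 1.571, -0.265]
force: [1.0, 0.3, -3.3]
width: 0.0158
```

>>> apply_moves:
  commands:
    - {"dx":-0.5,"dy":0,"dz":-6,"spin":0,"hand":1}
    - {"dx":-0.5,"dy":0,"dz":-6,"spin":0,"hand":1}
    - {"dx":0,"dy":0,"dz":-4,"spin":0,"hand":1}
    - {"dx":0,"dy":0,"dz":0,"spin":0,"hand":1}
    - {"dx":0,"dy":0,"dz":0,"spin":0,"hand":1}

```text
t: 30.52
eef_pos: [0.5125, -0.151, 0.2802]
ee_rot: [-0.346, 1.571, 2.721]
force: [1.8, -0.1, -2.6]
width: 0.0156
```

>>> apply_moves:
  commands:
    - {"dx":-0.5,"dy":0,"dz":-2,"spin":0,"hand":1}
    - {"dx":-0.5,"dy":0,"dz":-2,"spin":0,"hand":1}
    - {"dx":0,"dy":0,"dz":-1.5,"spin":0,"hand":1}
    - {"dx":0,"dy":0,"dz":0,"spin":0,"hand":1}
    - {"dx":0,"dy":0,"dz":0,"spin":0,"hand":1}

```text
t: 31.15
eef_pos: [0.5117, -0.1509, 0.2771]
ee_rot: [3.006, 1.569, -0.209]
force: [-6.0, 4.8, 21.7]
width: 0.0159
```

>>> apply_moves:
  commands:
    - {"dx":0,"dy":0,"dz":1,"spin":0,"hand":1}
    - {"dx":0,"dy":0,"dz":0,"spin":0,"hand":0.6}
    - {"dx":0,"dy":0,"dz":0,"spin":0,"hand":0.4}
    - {"dx":0,"dy":0,"dz":0,"spin":0,"hand":0.35}
    - {"dx":0,"dy":0,"dz":0,"spin":0,"hand":0.35}

```text
t: 31.78
eef_pos: [0.5114, -0.1511, 0.2754]
ee_rot: [0.163, 1.57, -3.053]
force: [0.4, 0.5, -0.7]
width: 0.0501
```

```bash
python3 st.py; python3 - <<'E'
from h import *
s,im=grab('wrist','w14');np.save('w14.npy',np.r_[s['eef_pos'],s['ee_rot']])
_,t=grab('scene','s14')
cv2.imwrite('pics/w14b.png',cv2.resize(im,(768,576)));crop(t,150,110,270,230,6,'s14b')
E
```

```text
[ 0.5114 -0.1511  0.2754] 175.73 31.775 0.0501 [ 0.4  0.5 -0.7] [-0.06  0.06  0.01]
Mz about spindle 0.11058517659000103 0.3679410608995414 -101.85530408225638
```

View pics/w14b.png

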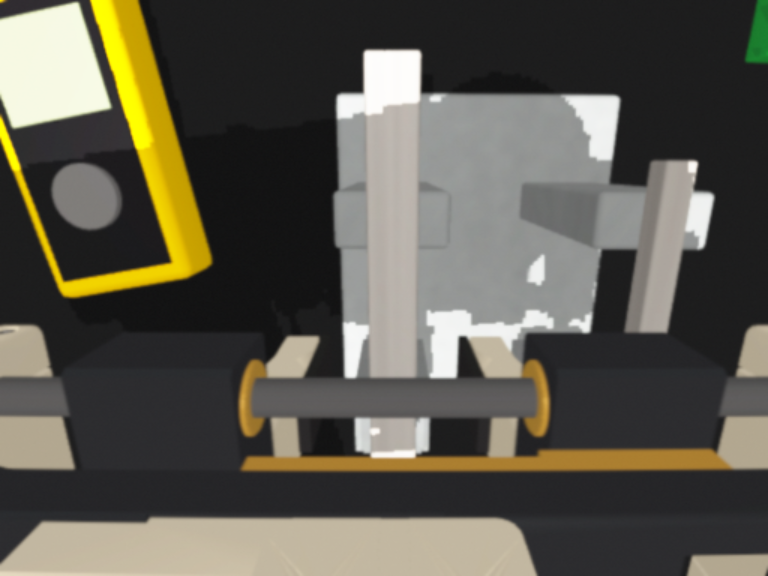

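View pics/s14b.png

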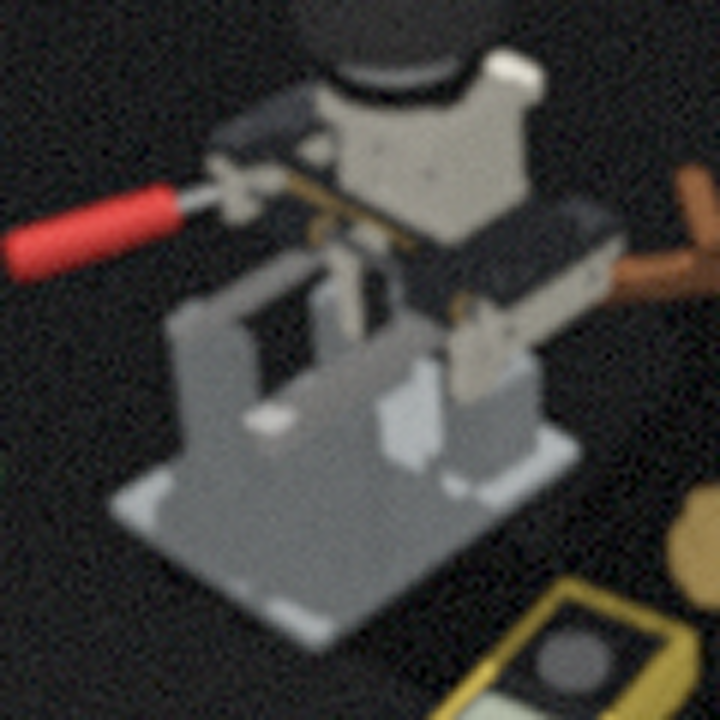

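>>> apply_moves:
  commands:
    - {"dx":0,"dy":0,"dz":8,"spin":0,"hand":0.35}
    - {"dx":0,"dy":0,"dz":20,"spin":0,"hand":0.35}
    - {"dx":0,"dy":0,"dz":30,"spin":0,"hand":0.35}
    - {"dx":0,"dy":0,"dz":35,"spin":0,"hand":0.35}
    - {"dx":0,"dy":0,"dz":0,"spin":0,"hand":0.35}

```text
t: 32.5
eef_pos: [0.5123, -0.1512, 0.3722]
ee_rot: [-3.122, 1.565, -0.054]
force: [-0.2, -0.3, -0.4]
width: 0.0569
```

```bash
python3 st.py; python3 - <<'E'
from h import *
s,im=grab('wrist','w15');np.save('w15.npy',np.r_[s['eef_pos'],s['ee_rot']])
_,t=grab('scene','s15');c=cam('wrist',s)
a=cv2.imread('pics/w3.png')
both=np.hstack([a[30:260,170:440],im[30:260,170:440]]);cv2.imwrite('pics/w15b.png',cv2.resize(both,None,fx=1.45,fy=1.45,interpolation=cv2.INTER_CUBIC))
A=cv2.imread('pics/scene0.png')
both=np.hstack([A[135:225,160:260],t[135:225,160:260]]);cv2.imwrite('pics/s15b.png',cv2.resize(both,None,fx=4,fy=4,interpolation=cv2.INTER_CUBIC))
E
```

```text
[ 0.5123 -0.1512  0.3722] 175.76 32.5 0.0569 [-0.2 -0.3 -0.4] [-0.03  0.13 -0.05]
Mz about spindle -0.09711028666631367 0.3678166367046214 -101.71842355333982
```

View pics/w15b.png

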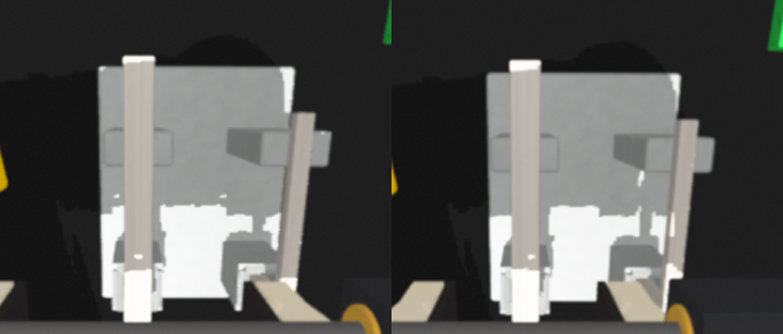

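View pics/s15b.png

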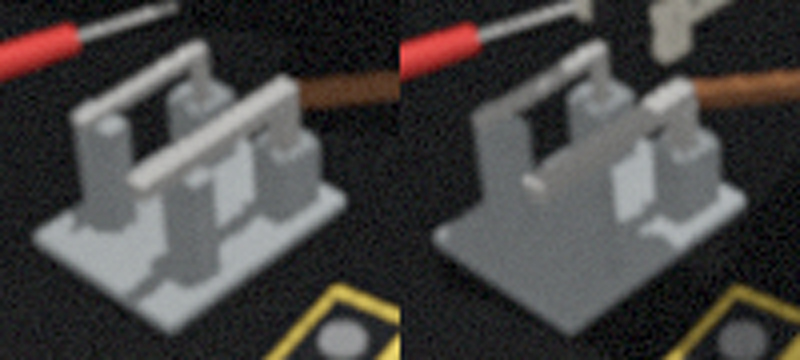

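>>> apply_moves:
  commands:
    - {"dx":0,"dy":40,"dz":0,"spin":0,"hand":0.35}
    - {"dx":0,"dy":50,"dz":0,"spin":0,"hand":0.35}
    - {"dx":0,"dy":50,"dz":0,"spin":0,"hand":0.35}
    - {"dx":0,"dy":50,"dz":0,"spin":0,"hand":0.35}
    - {"dx":0,"dy":50,"dz":0,"spin":0,"hand":0.35}

```text
t: 33.22
eef_pos: [0.511, 0.0904, 0.3678]
ee_rot: [0.522, 1.569, -2.694]
force: [1.1, -0.5, -0.8]
width: 0.0568
```

>>> apply_moves:
  commands:
    - {"dx":0,"dy":50,"dz":0,"spin":0,"hand":0.35}
    - {"dx":0,"dy":50,"dz":0,"spin":0,"hand":0.35}
    - {"dx":0,"dy":25,"dz":0,"spin":0,"hand":0.35}
    - {"dx":0,"dy":0,"dz":0,"spin":0,"hand":0.35}
    - {"dx":0,"dy":0,"dz":0,"spin":0,"hand":0.35}

```text
t: 33.85
eef_pos: [0.5113, 0.2133, 0.3681]
ee_rot: [0.744, 1.569, -2.472]
force: [-0.2, -0.2, -0.0]
width: 0.0567
```

```bash
python3 st.py; python3 - <<'E'
from h import *
s,im=grab('wrist','w16');np.save('w16.npy',np.r_[s['eef_pos'],s['ee_rot']])
c=cam('wrist',s);x,y=proj(c,[[.587,.209,.075]])[0].astype(int);print(x,y);y0=max(y-65,0);crop(im,x-75,y0,x+75,y0+130,5,'w16b');print(x-75,y0)
_,t=grab('top','t16')
E
```

```text
[0.5113 0.2133 0.3681] 175.72 33.85 0.0567 [-0.2 -0.2 -0. ] [-0.14  0.15 -0.03]
Mz about spindle -0.01291615740332658 0.07577895456767972 176.74642237227974
260 107
185 42
```

View pics/w16b.png

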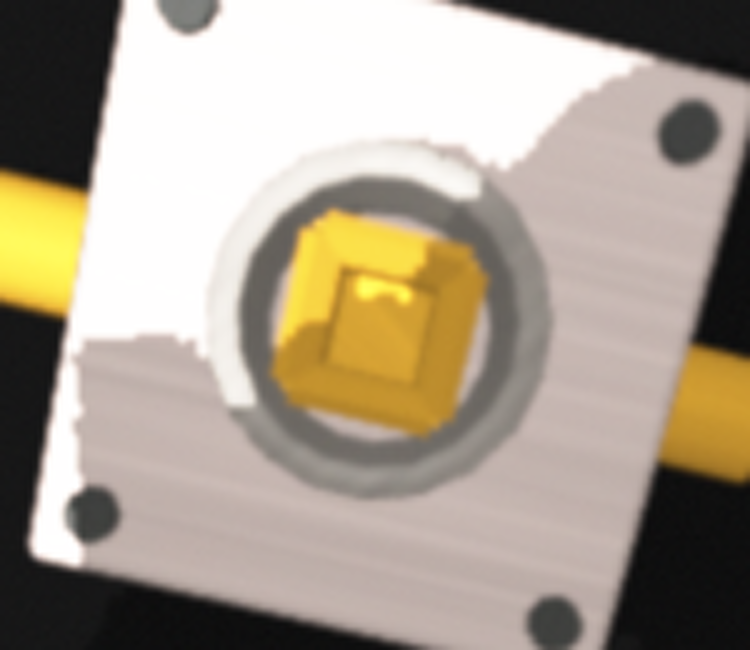

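View pics/t16.png

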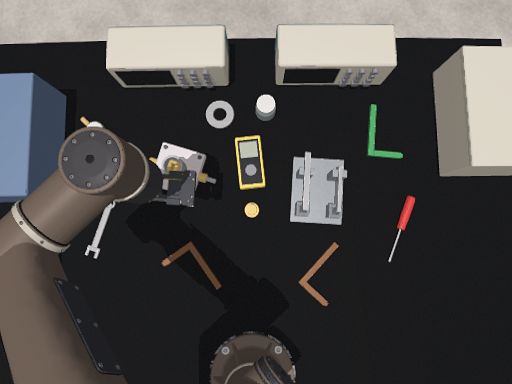

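```bash
python3 - <<'E'
from h import *
im=cv2.imread('pics/w16.png');crop(im,230,72,295,137,10,'w16c')
E
```

```text
(no output)
```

View pics/w16c.png

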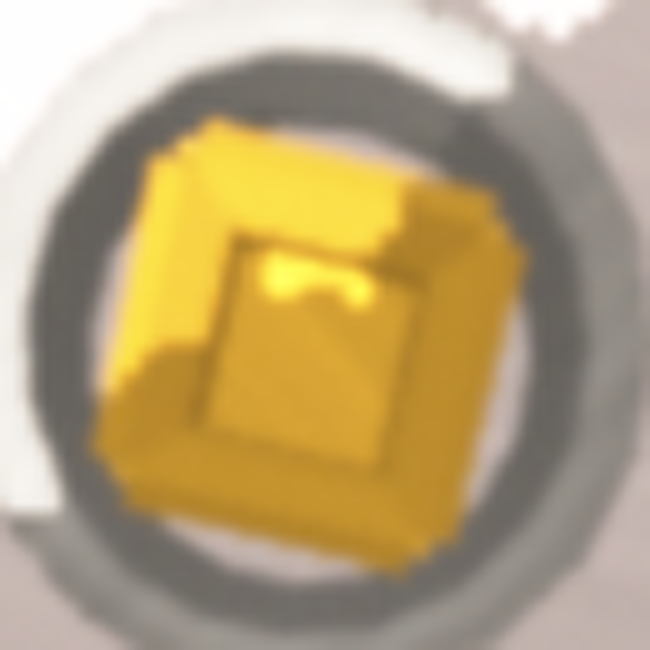

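```bash
python3 -c "
from station import arm
print(arm.job_done())"
```

```text
the job is handed in; nothing more can be done
None
```

The valve is closed and the larger key is back in the rack. I handed the job in at about 34 s, and no verdict came back.

**What I did:**
1. I took the larger grey key (measured 155 x 16 mm) from the rack. I seated it in the socket until it touched bottom, at the expected height, and let go.
2. I gripped it again 129 mm out on the long arm and swung it clockwise to the stop.
3. I regripped it near the middle, drew it out, stood it back in its well and let go.

**Last checks:**
- **Spindle:** Its sides line up with the valve block to within about 1°. It turned about 75°, from roughly 0.25 rad. I took "lined up with the block" as the closed position, because the stop's direction isn't given directly.
- **Stop:** The torque on the spindle rose to about 1.75 N m, against 0.5 N m of friction. It built up gradually, with no sharp jump, and stayed level over the last 4° of push. So I also checked the spindle by eye, once with the key still in and once after drawing it out.
- **Rack:** The larger key stands as it did at the start in the wrist and scene pictures. The smaller key looks unmoved.
- **Other items:** They look unmoved in the top view, except the spanner and the gauge by the blue box, which the arm partly hid.

**Imperfections:** The key was tilted about 3–4° in the grip on the way back. It pressed on the rack with about 22 N just before release, then settled level.

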